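Hang two rinsed bottles on the drying rack

ROBOT

A 7-joint arm with a two-finger parallel gripper is mounted at the origin on the work surface. World frame = base frame: x ahead of the robot, y to its left, z up, the work surface at z = 0. Lengths are in m, angles in rad, forces in N, time in s.
With the tool pointing down it reaches from about 0.4 to 0.85 m from the base axis. Payload 10.4 kg.
Tool frame: the origin (TCP) lies at the very end of the fingers, on their centre line; the grasp point (between the pads) lies 19 mm behind it (manip.tcp_to_grasp is the z of the grasp point in the tool frame, in m); z points along the fingers, x is the direction in which the jaws open and shut, and the axes are right-handed (so a half turn about z gives the same grasp; the last joint's range is limited). The gripper opens to 85 mm and grips with 20 to 120 N. Pads are 22 mm wide; open, the fingers measure 114 mm over their backs; the gripper's body (76 mm by 85 mm) begins 54 mm behind the grasp point. The pads swing forward as they close: fully open they stand 13 mm farther back than shut.
Start: joints at [1.162, 0.332, -0.065, 1.46, 0.022, 1.35, -0.088], TCP at [0.235, -0.579, 0.231] pointing down, gripper open.
Joint ranges: [-2.6, 2.6], [-0.5, 2.12], [-1.47, 1.34], [0.16, 2.42], [-1.27, 4.41], [0.06, 2.06], [-2.6, 2.6]. Speed limits (rad/s): [2.22, 2.22, 2.79, 2.79, 3.14, 3.14, 3.14].

INTERFACE

Orientations are given as a unit quaternion [x, y, z, w].
In Python, from workcell import manip gives the robot as it stands.
- The arm moves only by the tool servo_tool, never from a script. Its argument "moves" is a list of rows, each an object with "travel": the shift along the tool's x, y, z in mm, a list of three; "dr": the turn, a rotation vector about the tool's x, y, z in degrees, a list of three. A call has 1 to 12 rows; each row shifts and turns the commanded pose from where the row before left it, along the tool's axes as they then stand; what a row does not reach is not made up. A row lasts 1/8 s, in which the tool goes at most 62.5 mm and 10.7 degrees, less where a joint would pass 70% of its speed; a pose out of reach is approached as far as the arm can. A call is refused whole if a number of a shift passes 62.5 or a number of a turn 10.7, either way. A call with a gripper value outside its range is refused whole. "claw" is the closure, from 0 (fully open) to 1 (shut), set as the call begins (left out, the last holds). The fingers move at their own pace and stop on an object; "squeeze" is the grip in N (left out, the last holds). Time passes only in rows, so rows that do not move let the fingers close. It gives the time, the measured TCP pose, the force and the opening at its end, in the units of the state.
- manip.get_obs(): the state, without advancing time (a new reading comes with each control period).
- manip.camera(name): name is "side" or "top"; returns the picture (384x512x3 uint8, blue, green, red); there is no depth.
- manip.calibration(name): a dict with "intrinsics" (3x3 intrinsics, pixels), "view" (4x4, takes a point from world to camera coordinates). Camera axes: x right, y down, z forward; pixel columns grow to the right and rows downward; lengths in m; the calibration is good to about 2 mm. A picture is of the moment at which its call begins. calibration takes no time and is no camera call.
- manip.hand_in(): hands the job in, once; it reports no verdict.
The state is a dict: "clock": time; "joint_pos": joint angles; "joint_velocities": joint speeds; "tau": joint torques, N m; "position": TCP position; "ee_rot": TCP orientation; "ft_force": force on the tool from outside, world axes, zero at the start; "torque": the same for the moment, N m; "grip_width": opening from 0.0 (shut) to 1.0 (fully open).
Only numpy, scipy, OpenCV 4.12 (cv2) and the standard library are available. Lean on these libraries where they do the work, as an engineer would, in place of code of your own. Each camera call takes 0.05 s, during which the arm holds its last target. There are 200 camera calls.

TASK

Hang the two rinsed square bottles, which lie on the bench, neck-down to drain on the sloping drying rack: the big one on the free thick peg, the small one on the thin peg. Slide each neck over its peg and lower it, without letting it drop, until the mouth is fully home against the panel, then let go. Leave the bottle that already hangs there and everything else on the bench as they stand.

Things in the scene. Friction and masses are not known exactly. Their poses are not given: they have to be found in the camera images.
- big_center (a point): Centre of the big bottle: empty amber bottle lying on a flat side, 170 mm long, 0.2 kg. Square body 58 x 58 mm with flat sides, from 85 mm behind this point to 40 mm before it, then a 13 mm shoulder, then a round neck of 30 mm outer (34 mm at its beads), 22 mm inner diameter. x: along its axis from base to mouth; z: up as it lies; y: level, square to a flat side.
- big_mouth (a point): Centre of the big bottle's open mouth, on its axis, 85 mm in front of its centre. Same axes.
- small_center (a point): Centre of the small bottle: same make, lying on a flat side, 128 mm long, 0.12 kg. Square body 48 x 48 mm with flat sides, from 64 mm behind this point to 28 mm before it, then an 11 mm shoulder, then a round neck of 25 mm outer (29 mm at its beads), 17 mm inner diameter. x: along its axis from base to mouth; z: up as it lies; y: level, square to a flat side.
- small_mouth (a point): Centre of the small bottle's open mouth, on its axis, 64 mm in front of its centre. Same axes.
- rack: Fixed drying rack: grey perforated panel, 310 mm wide, sloping 55 degrees from upright, lower edge 36 mm and upper edge 128 mm above the bench, drip trough 18 mm deep on the bench reaching 135 mm out in front. Three pegs square to it in a level row 98 mm apart, in any order. Origin on the bench 75 mm under the middle of the row; x level out of its back (pegs lean to -x), y along the row, z up.
- peg_thick_foot (a point): Foot of the free thick peg: on its axis at the panel's surface, 75 mm above the bench. z points out along the peg, 35 degrees from upright; y along the row. Fixed, white, 105 mm long, 17 mm diameter (19.5 mm at the foot), outer 24 mm tapering to an 8 mm nose. A bottle is home when its mouth rests on the panel; let go, it slides down by its weight and stays.
- peg_thin_foot (a point): Foot of the thin peg, free: on its axis at the panel's surface. Same axes and lean as the thick peg. Fixed, white, 80 mm long, 12 mm diameter (14.5 mm at the foot), outer 24 mm tapering to a 6 mm nose.
- peg_used_foot (a point): Foot of the second thick peg, which is taken by the hanging bottle.
- hung_center (a point): Middle of the bottle already hanging on the rack: square amber bottle 52 x 52 x 150 mm, loose on its peg, mouth down on the panel, standing out from it along the peg. Axes as of the rack. To be left.
- tall_bottle_center (a point): Middle of a standing white round bottle with a cap, 52 mm diameter, 150 mm tall, beside the big bottle's neck. Loose, to be left.
- dropper_center (a point): Middle of a standing small amber round bottle with a cap, 38 mm diameter, 105 mm tall, beside the small bottle's neck. Loose, to be left.
- jar_center (a point): Middle of a standing amber jar with a black lid, 64 mm diameter, 60 mm tall. Loose, to be left.
- beaker_center (a point): Middle of a standing clear plastic beaker, 72 mm diameter at the rim, 90 mm tall. Loose, to be left.
- white_jar_center (a point): Middle of a standing white jar, 72 mm diameter, 75 mm tall. Loose, to be left.
Not all that is in view belongs to the job. What is shaped like the part that bears small_center but turquoise is not meant. What is shaped like the part that bears big_center but turquoise is not meant.

How it is judged:
At the end, for the whole second after the job is handed in: The big bottle hangs on the free thick peg and the small bottle on the thin peg: each mouth's centre within 10 mm of the foot of its peg, each bottle's axis within 12 degrees of its peg's, both released and at rest (slower than 0.03 m/s) (distance between big_mouth and peg_thick_foot below 0.01 m and angle between the x axis of big_mouth and the z axis of peg_thick_foot, either way round below 0.21 rad and linear speed of each of big, small below 0.03 m/s and distance between small_mouth and peg_thin_foot below 0.01 m and angle between the x axis of small_mouth and the z axis of peg_thin_foot, either way round below 0.21 rad); the robot touches nothing.
It fails at once if the bottle already hanging on the rack is moved (by more than 20 mm) (distance of hung_center from where it was at the start of the episode above 0.02 m).
It fails at once if something else on the bench is moved from its place (by more than 20 mm) (distance of any of tall_bottle_center, dropper_center, jar_center, beaker_center, white_jar_center from where it was at the start of the episode above 0.02 m).
It fails at once if the big bottle is let drop down its peg (faster than 0.5 m/s there) (distance between big_mouth and peg_thick_foot below 0.12 m and linear speed of big above 0.5 m/s).
It fails at once if the small bottle is let drop down its peg (faster than 0.5 m/s there) (distance between small_mouth and peg_thin_foot below 0.095 m and linear speed of small above 0.5 m/s).
It also fails if it takes over 66 s, if anything falls off the work surface, if the arm or the gripper's body presses on something with over 40 N, if the wrist force passes 120 N, or if a joint passes its speed limit or range.

## Working session

There is one attempt and no reset: what is moved stays moved. The work goes in short steps, Python scripts to look and compute and a tool call to move; the robot and the scene stay as the last step left them, time stands still between calls to the robot, and variables do not carry over. Pictures are saved under pics/ and viewed, on a budget of 10 in all, crops included, one or two more only if the job needs it, and the job is handed in when it is done.

Besides the shell and the picture viewer there is one more tool, called after ">>>" by a JSON object that holds its "op" and its "data", one argument or row to a line. servo_tool: Moves the arm, as the interface text tells. Its arguments: {"type":"object","properties":{"moves":{"type":"array","items":{"type":"object","properties":{"travel":{"type":"array","items":{"type":"number"}},"dr":{"type":"array","items":{"type":"number"}}}}},"claw":{"type":"number"},"squeeze":{"type":"number"}},"required":["moves"]}

```bash
mkdir -p pics; ls
python3 - <<'E'
from workcell import manip
import cv2,numpy as np
a=manip.camera("top");b=manip.camera("side")
cv2.imwrite("pics/top0.png",a);cv2.imwrite("pics/side0.png",b)
for n in("top","side"):
    c=manip.calibration(n);print(n,np.round(c["intrinsics"],1).tolist(),np.round(c["view"],4).tolist())
print(manip.get_obs(),manip.tcp_to_grasp)
E
```

```text
pics
top [[397.3, 0.0, 256.5], [0.0, 397.3, 188.6], [0.0, 0.0, 1.0]] [[0.0026, -0.9998, 0.0193, -0.021], [-0.9898, -0.0053, -0.1426, 0.4647], [0.1426, -0.0187, -0.9896, 1.2879], [0.0, 0.0, 0.0, 1.0]]
side [[451.5, 0.0, 244.5], [0.0, 451.5, 193.4], [0.0, 0.0, 1.0]] [[-0.9947, -0.1019, -0.0127, 0.4582], [-0.0501, 0.5891, -0.8065, 0.1243], [0.0896, -0.8016, -0.5911, 1.237], [0.0, 0.0, 0.0, 1.0]]
{'clock': 0.1, 'joint_pos': array([ 1.16238169,  0.33278968, -0.06472851,  1.46085649,  0.021587  ,
        1.34989701, -0.08847357]), 'joint_velocities': array([ 9.56041400e-04, -1.44435166e-04,  1.05383059e-03, -1.10699532e-03,
        9.21001721e-04, -9.33329819e-04,  7.27011835e-06]), 'tau': array([ 1.63836772e-03, -6.26750708e+01,  4.91113623e-02, -3.92431891e+01,
        1.63931202e-02,  6.97855692e-03,  6.93626566e-05]), 'position': array([ 0.23508707, -0.57873987,  0.23060782]), 'ee_rot': array([ 8.29571596e-01, -5.58400011e-01, -5.30420346e-04, -3.35886446e-04]), 'ft_force': array([ 0.15984717,  0.13280352, -0.02202477]), 'torque': array([-0.02301001,  0.01279098,  0.05714625]), 'grip_width': 1.001904171761936} -0.0187
```

View pics/top0.png

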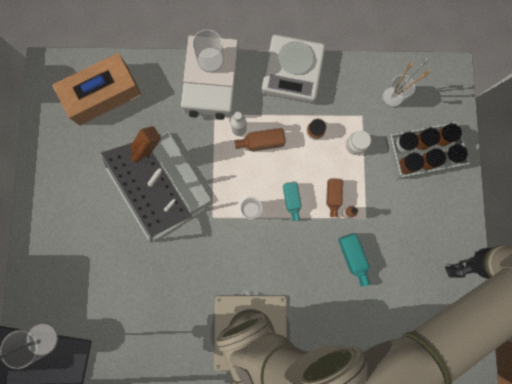

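View pics/side0.png

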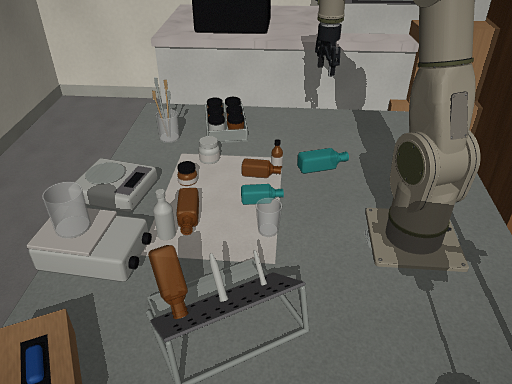

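Top view shows these candidates:
- Big bottle: amber (262,139), neck to the left at (238,143). Its lookalikes are turquoise (354,258) and the amber hung bottle (145,145).
- Small bottle: amber (335,195), neck down, beside the dropper (351,211). Its lookalike is turquoise (292,200).
- Pegs: thick about (155,178), thin about (170,205).

By the description I choose the two amber bottles lying on the white mat. I'll check that in a close crop.

```bash
cat > h.py <<'E'
import numpy as np,cv2
from workcell import manip
def cam(n):
    c=manip.calibration(n);return np.array(c["intrinsics"]),np.array(c["view"])
def proj(n,P):
    K,V=cam(n);P=np.atleast_2d(P);q=(V[:3,:3]@P.T).T+V[:3,3];q=q@K.T;return q[:,:2]/q[:,2:]
def ray(n,uv):
    K,V=cam(n);R=V[:3,:3];o=-R.T@V[:3,3];d=R.T@np.linalg.solve(K,[uv[0],uv[1],1.]);return o,d/np.linalg.norm(d)
def onz(n,uv,z):
    o,d=ray(n,uv);return o+d*(z-o[2])/d[2]
def tri(uvt,uvs):
    o1,d1=ray("top",uvt);o2,d2=ray("side",uvs)
    A=np.stack([d1,-d2],1);t=np.linalg.lstsq(A,o2-o1,rcond=None)[0]
    p,q=o1+t[0]*d1,o2+t[1]*d2;return (p+q)/2,np.linalg.norm(p-q)
def amber(im):
    h=cv2.cvtColor(im,cv2.COLOR_BGR2HSV);return ((h[...,0]<15)&(h[...,1]>130)&(h[...,2]>40)).astype(np.uint8)
E
python3 - <<'E'
from h import *
a=cv2.imread("pics/top0.png");b=cv2.imread("pics/side0.png")
for n,im in(("top",a),("side",b)):
    k,l,s,c=cv2.connectedComponentsWithStats(amber(im))
    for i in range(1,k):
        if s[i,4]>60:
            ct=cv2.minAreaRect(np.argwhere(l==i)[:,::-1].astype(np.float32))
            print(n,s[i].tolist(),np.round(c[i],1),np.round(cv2.boxPoints(ct),1).tolist())
t=np.zeros((600,800,3),np.uint8)
t[:300,:400]=cv2.resize(a[100:220,215:375],(400,300),interpolation=cv2.INTER_CUBIC)
t[:300,400:]=cv2.resize(a[120:240,95:255],(400,300),interpolation=cv2.INTER_CUBIC)
t[300:,:400]=cv2.resize(b[240:360,140:300],(400,300),interpolation=cv2.INTER_CUBIC)
t[300:,400:]=cv2.resize(b[130:250,140:300],(400,300),interpolation=cv2.INTER_CUBIC)
cv2.imwrite("pics/c1.png",t)
for n in("top","side"):print(n,ray(n,(256,190)))
E
```

```text
top [131, 129, 23, 33, 429] [140.7 144.8] [[125.80000305175781, 157.39999389648438], [139.60000610351562, 124.30000305175781], [156.5, 131.3000030517578], [142.6999969482422, 164.39999389648438]]
top [438, 129, 12, 16, 75] [442.1 139.2] [[432.6000061035156, 134.1999969482422], [441.0, 129.0], [449.0, 142.0], [440.6000061035156, 147.1999969482422]]
top [236, 130, 48, 18, 528] [262.2 138.5] [[234.60000610351562, 135.1999969482422], [281.70001220703125, 128.6999969482422], [283.6000061035156, 142.5], [236.60000610351562, 149.0]]
top [417, 134, 11, 15, 73] [420.9 142.9] [[412.29998779296875, 137.89999389648438], [419.70001220703125, 133.60000610351562], [427.20001220703125, 146.3000030517578], [419.70001220703125, 150.6999969482422]]
top [423, 154, 10, 15, 65] [425.9 162.9] [[418.3999938964844, 157.0], [425.79998779296875, 153.60000610351562], [432.0, 167.0], [424.6000061035156, 170.39999389648438]]
top [400, 158, 12, 15, 73] [403.9 166.6] [[397.3999938964844, 161.0], [404.79998779296875, 157.60000610351562], [411.0, 171.10000610351562], [403.6000061035156, 174.5]]
top [328, 180, 14, 36,
[... 596 characters left out ...]
999969482422]]
side [178, 171, 19, 9, 109] [186.8 175.7] [[177.6999969482422, 172.0], [195.89999389648438, 170.89999389648438], [196.3000030517578, 178.60000610351562], [178.1999969482422, 179.6999969482422]]
side [177, 188, 22, 47, 857] [187.3 209.3] [[177.0, 188.0], [198.0, 188.0], [198.0, 234.0], [177.0, 234.0]]
side [149, 245, 39, 74, 1712] [169.5 278.6] [[146.89999389648438, 251.10000610351562], [172.89999389648438, 243.10000610351562], [194.39999389648438, 313.0], [168.39999389648438, 321.0]]
top (array([0.27635501, 0.00553796, 1.34117658]), array([ 0.139155  , -0.01743141, -0.99011718]))
side (array([0.35114652, 0.96507897, 0.83717984]), array([ 0.0645912 , -0.80840509, -0.58507195]))
```

View pics/c1.png

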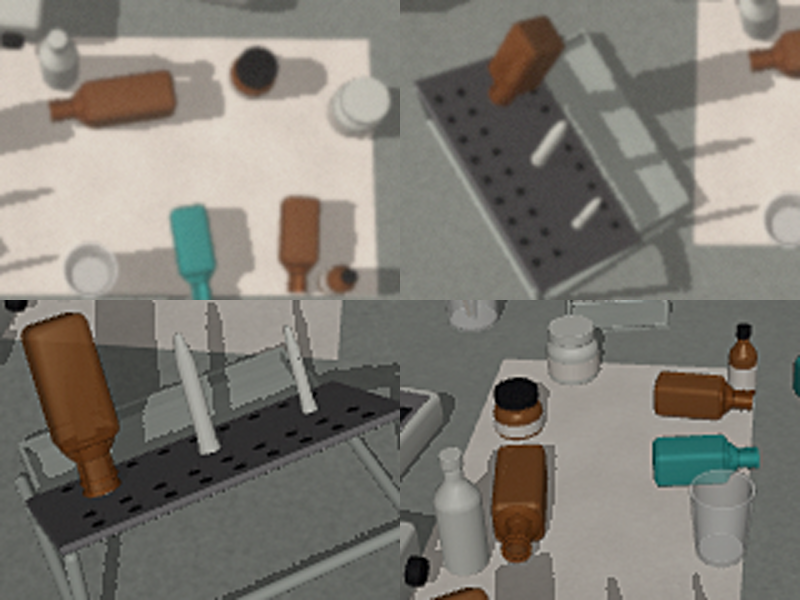

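The crop confirms the choice: the amber big bottle lies beside the white capped bottle and the amber small one beside the dropper. Next I measure the rack and the bottle poses.

Run:
```python
from h import *
a=cv2.imread("pics/top0.png");b=cv2.imread("pics/side0.png")
def blob(im,x0,y0,x1,y1,th):
    g=im[y0:y1,x0:x1].max(2);k,l,s,c=cv2.connectedComponentsWithStats((g>th).astype(np.uint8))
    for i in range(1,k):
        if 8<s[i,4]<600:
            p=np.argwhere(l==i)[:,::-1].astype(np.float32)+[x0,y0]
            m=p.mean(0);_,_,v=np.linalg.svd(p-m);d=v[0]*np.sign(v[0,1]);t=(p-m)@d
            print(len(p),"tip",np.round(m+d*(t.min()-.5),1),"foot",np.round(m+d*(t.max()+.5),1))
for th in(150,170):
    print("top",th);blob(a,145,160,182,218,th)
    print("side",th);blob(b,200,245,272,305,th)
# manual peg estimates
for nm,ft,tt,fs,ts,hz in(("thick",(150.6,184.5),(159.4,170.4),(223.2,301),(212,254),.075),("thin",(165.8,210),(174.2,200.4),(263.6,285),(255.2,250.8),.075)):
    print(nm,"foot",onz("top",ft,hz).round(4),onz("side",fs,hz).round(4),tri(ft,fs),"tip",tri(tt,ts))
# bottles: axis by mask
for nm,box,h in(("big",(230,125,290,152),.029),("small",(322,176,346,217),.024)):
    x0,y0,x1,y1=box;m=amber(a)[y0:y1,x0:x1];p=np.argwhere(m)[:,::-1]+[x0,y0]
    w=np.array([onz("top",q,h) for q in p])[:,:2];c=w.mean(0);_,_,v=np.linalg.svd(w-c)
    d=v[0];t=(w-c)@d;s=(w-c)@v[1];print(nm,c,d,np.degrees(np.arctan2(d[1],d[0])),t.min(),t.max(),s.min(),s.max())
    for k in np.arange(t.min(),t.max(),.012):
        q=s[(t>=k)&(t<k+.012)];print(round(k,3),q.min().round(4),q.max().round(4))
```

```text
top 150
25 tip [178.8 165.1] foot [181.1 173.5]
66 tip [159.8 168.2] foot [147.9 184.8]
35 tip [173.9 199.2] foot [164.1 209.8]
side 150
524 tip [209.7 242.7] foot [223.4 300.9]
530 tip [229.9 242.1] foot [271. 278.]
157 tip [265.7 243.8] foot [268.5 262.9]
top 170
46 tip [159.4 168.7] foot [148.1 184. ]
20 tip [173.3 199.6] foot [164.6 209.3]
side 170
62 tip [254.7 250.6] foot [263.7 284.6]
13 tip [210.6 253.6] foot [214.1 263.5]
24 tip [217.8 282.5] foot [223.7 300.9]
thick foot [0.4703 0.3215 0.075 ] [0.4725 0.3257 0.075 ] (array([0.47202064, 0.32253456, 0.07102042]), np.float64(0.00211217066515748)) tip (array([0.49997077, 0.27492452, 0.1633101 ]), np.float64(0.00040453929860659186))
thin foot [0.3885 0.2701 0.075 ] [0.3888 0.2722 0.075 ] (array([0.38882356, 0.27047343, 0.07304263]), np.float64(0.0002113159318503622)) tip (array([0.4115702 , 0.23218994, 0.13987103]), np.float64(0.0009789724828745791))
big [ 0.63780611 -0.03817804] [ 0.19400362 -0.98100081] -78.81347607671736 -0.09165968356119508 0.07147462248820553 -0.026811080722761775 0.025271961732999573
-0.092 -0.0105 0.0045
-0.08 -0.0102 0.0054
-0.068 -0.0162 0.0091
-0.056 -0.0181 0.0209
-0.044 -0.0221 0.0237
-0.032 -0.0212 0.0253
-0.02 -0.0231 0.0227
-0.008 -0.0235 0.0243
0.004 -0.0226 0.0217
0.016 -0.0239 0.0227
0.028 -0.0236 0.0229
0.04 -0.0255 0.0223
0.052 -0.0268 0.0198
0.064 -0.0184 0.0179
small [ 0.44609144 -0.2803927 ] [-0.99713759  0.07560835] 175.66382244235936 -0.05126472148878748 0.06786878922763895 -0.0216366014057207 0.022056581168942064
-0.051 -0.0169 0.0206
-0.039 -0.0199 0.0212
-0.027 -0.0192 0.0184
-0.015 -0.0216 0.0221
-0.003 -0.0213 0.0195
0.009 -0.0206 0.0202
0.021 -0.0199 0.0206
0.033 -0.0126 0.0108
0.045 -0.0088 0.0084
0.057 -0.0079 0.0057
```

Run:
```python
from h import *
a=cv2.imread("pics/top0.png");b=cv2.imread("pics/side0.png")
for x in(256,272): print("col",x,[tuple(map(int,a[y,x])) for y in range(122,158,1)])
print("row195",[tuple(map(int,a[193,x])) for x in range(322,350)])
def am(im):
    f=im.astype(int)+1;return ((f[...,2]>1.45*f[...,0])&(f[...,2]>25)).astype(np.uint8)
for n,im in(("top",a),("side",b)):
    k,l,s,c=cv2.connectedComponentsWithStats(am(im))
    for i in range(1,k):
        if 100<s[i,4]<3000 and s[i,0]<400:
            r=cv2.minAreaRect(np.argwhere(l==i)[:,::-1].astype(np.float32))
            print(n,s[i].tolist(),np.round(r[0],1),np.round(r[1],1),round(r[2],1))
for nm,t,s in(("tall base/cap",(239,131),(165,237)),("dropper",(347,214),(277,170)),("jar",(316,135),(187,184)),("wjar",(357,148),(209,160)),("beaker",(250,212),(268,234))):
    print(nm,onz("top",t,0.0).round(3),onz("side",s,0.0).round(3))
```

```text
col 256 [(155, 164, 175), (138, 145, 153), (137, 144, 153), (133, 143, 151), (139, 146, 156), (139, 146, 153), (137, 144, 152), (135, 143, 150), (124, 133, 143), (92, 105, 125), (63, 84, 116), (55, 78, 120), (56, 80, 123), (53, 79, 121), (55, 82, 122), (59, 84, 125), (57, 84, 126), (57, 83, 126), (62, 89, 130), (59, 86, 127), (57, 83, 125), (62, 90, 131), (64, 90, 131), (58, 84, 124), (59, 80, 118), (56, 75, 106), (53, 68, 89), (50, 65, 83), (78, 87, 101), (135, 144, 155), (181, 193, 204), (193, 206, 217), (199, 209, 220), (198, 209, 220), (198, 210, 221), (197, 209, 220)]
col 272 [(154, 163, 171), (138, 147, 157), (132, 141, 149), (135, 142, 152), (133, 141, 149), (131, 141, 148), (121, 130, 142), (84, 98, 121), (54, 76, 113), (54, 78, 119), (55, 81, 121), (55, 81, 122), (54, 78, 122), (59, 83, 124), (56, 82, 123), (58, 86, 126), (52, 79, 122), (57, 85, 124), (61, 86, 128), (59, 86, 128), (60, 86, 125), (57, 80, 119), (57, 78, 114), (52, 71, 96), (50, 63, 86), (58, 72, 90), (88, 98, 113), (123, 133, 142), (131, 139, 147), (147, 156, 166), (175, 185, 196), (192, 202, 214), (194, 207,
[... 773 characters left out ...]
 [235. 121.] [16. 16.] 90.0
side [397, 142, 27, 43, 350] [409.9 162.8] [42.8 25.3] 78.7
side [272, 145, 11, 13, 108] [277. 151.] [12. 10.] 90.0
side [242, 159, 40, 19, 578] [261.2 168.2] [39.3 17.6] 4.8
side [177, 170, 20, 11, 127] [186.8 175.5] [ 9.  19.1] 83.3
side [177, 188, 22, 47, 882] [187.5 211. ] [46. 21.] 90.0
side [389, 211, 41, 27, 103] [406.8 227.8] [47.7 10.5] 31.0
side [148, 245, 41, 74, 1749] [170.6 282.2] [73.9 27.3] 73.1
tall base/cap [0.672 0.042 0.   ] [ 0.677  0.052 -0.   ]
dropper [ 0.384 -0.327  0.   ] [ 0.382 -0.312  0.   ]
jar [ 0.66  -0.227  0.   ] [ 0.669 -0.206  0.   ]
wjar [ 0.614 -0.369  0.   ] [ 0.622 -0.356  0.   ]
beaker [0.39  0.002 0.   ] [0.393 0.015 0.   ]
```

Run:
```python
from h import *
a=cv2.imread("pics/top0.png")
f=a.astype(float)+1;r=f[...,2]/f[...,0]
w=np.clip((r-1.2)/.5,0,1)  # fractional amberness
def mid(v,o): 
    i=np.where(v>.5)[0]; 
    return (o+(i[0]+i[-1])/2, i[-1]-i[0]+1)
B=[];print("big")
for x in range(236,286,3):
    v=w[124:156,x]
    if v.max()>.5: m=mid(v,124);B.append((x,*m))
print(B)
S=[];print("small")
for y in range(178,220,3):
    v=w[y,320:347]
    if v.max()>.5: S.append((y,*mid(v,320)))
print(S)
def line(P,h):
    w=np.array([onz("top",p,h)[:2] for p in P]);c=w.mean(0);_,_,v=np.linalg.svd(w-c);return c,v[0],np.degrees(np.arctan2(v[0,1],v[0,0]))
b=[(x,m) for x,m,n in B if n>=19 and 254<x<280];s=[(m,y) for y,m,n in S if n>=13]
print(line(b,.029),line(s,.024))
print(line([(x,m) for x,m,n in B],.029),line([(m,y) for y,m,n in S],.024))
print("ends big",onz("top",(235,144),.029),onz("top",(284.7,136.5),.029),"small",onz("top",(334.8,178.5),.024),onz("top",(334.5,217.5),.024))
```

```text
big
[(236, np.float64(144.0), np.int64(7)), (239, np.float64(143.5), np.int64(8)), (242, np.float64(143.0), np.int64(7)), (245, np.float64(142.0), np.int64(11)), (248, np.float64(141.0), np.int64(15)), (251, np.float64(141.0), np.int64(17)), (254, np.float64(140.5), np.int64(18)), (257, np.float64(140.5), np.int64(18)), (260, np.float64(140.0), np.int64(19)), (263, np.float64(139.5), np.int64(18)), (266, np.float64(139.0), np.int64(19)), (269, np.float64(138.5), np.int64(18)), (272, np.float64(138.5), np.int64(18)), (275, np.float64(137.5), np.int64(18)), (278, np.float64(137.5), np.int64(18)), (281, np.float64(137.0), np.int64(17)), (284, np.float64(140.0), np.int64(7))]
small
[(181, np.float64(335.0), np.int64(15)), (184, np.float64(335.0), np.int64(15)), (187, np.float64(334.5), np.int64(14)), (190, np.float64(334.5), np.int64(14)), (193, np.float64(334.0), np.int64(15)), (196, np.float64(334.0), np.int64(15)), (199, np.float64(334.0), np.int64(15)), (202, np.float64(334.0), np.int64(15)), (205, np.float64(334.0), np.int64(13)), (208, np.float64(333.5), np.int64(8)), (211, np.float64(338.5), np.int64(16)), (214, np.float64(333.5), np.int64(6))]
(array([ 0.63421717, -0.04088403]), array([ 0.17637548, -0.98432296]), np.float64(-79.84128769472417)) (array([ 0.44670919, -0.28195197]), array([-0.99970432, -0.02431623]), np.float64(-178.60664537050008))
(array([ 0.63178342, -0.03075494]), array([-0.13668089,  0.99061513]), np.float64(97.85582869567459)) (array([ 0.43761137, -0.28102218]), array([-0.99980468,  0.01976381]), np.float64(178.86754354842245))
ends big [0.61778996 0.0540356  0.029     ] [ 0.64530607 -0.11482811  0.029     ] small [ 0.50207446 -0.28354432  0.024     ] [ 0.37044589 -0.27916822  0.024     ]
```

```bash
cat >> h.py <<'E'
from scipy.spatial.transform import Rotation as Ro
from scipy.linalg import logm
S35,C35=np.sin(np.radians(35)),np.cos(np.radians(35))
AZ=122.; FOOT={"thick":np.array([.471,.323,.075]),"thin":np.array([.3886,.271,.075])}
def unit(az):return np.array([np.cos(np.radians(az)),np.sin(np.radians(az)),0])
def H(R,p):T=np.eye(4);T[:3,:3]=R;T[:3,3]=p;return T
def now():
    o=manip.get_obs();return H(Ro.from_quat(o["ee_rot"]).as_matrix(),o["position"])
def tool(az,pitch,tau):
    """tool R for bottle heading az, mouth pitched down by pitch, tool pre-tilted tau to the mouth"""
    u=unit(az);y=np.cross([0,0,1],u);f=np.radians(pitch-tau)
    z=-np.array([0,0,1])*np.cos(f)-u*np.sin(f)
    x=-y;return np.stack([x,np.cross(z,x),z],1)
def tcp(R,g): return H(R,np.asarray(g)+R[:,2]*.0187)
def rows(T,n,T0=None):
    T0=now() if T0 is None else T0
    X=np.real(logm(np.linalg.inv(T0)@T))/n
    from scipy.linalg import expm
    D=expm(X);t=D[:3,3]*1000;r=np.degrees(Ro.from_matrix(D[:3,:3]).as_rotvec())
    print(n,"rows travel",t.round(1).tolist(),"dr",r.round(2).tolist())
    P=T0.copy();D=H(Ro.from_rotvec(np.radians(r.round(2))).as_matrix(),t.round(1)/1000);z=[]
    for i in range(n):P=P@D;z.append(P[:3,3].round(3).tolist())
    print("  path",z[n//3],z[2*n//3],"end err",((P-T)[:3,3]*1000).round(1))
E
python3 - <<'E'
from h import *
R=tool(99.3,0,20);g=np.array([.635,-.0497,.029])
G=tcp(R,g);pre=G.copy();pre[:3,3]-=R[:,2]*.13
rows(pre,20);rows(G,10,pre)
print(now()[:3,:3].round(3))
E
```

```text
20 rows travel [5.4, -33.0, 10.2] dr [0.84, -0.67, -3.82]
  path [0.448, -0.48, 0.169] [0.595, -0.29, 0.137] end err [0.4 0.2 0.9]
10 rows travel [0.0, 0.0, 13.0] dr [0.0, -0.0, 0.0]
  path [0.638, -0.07, 0.085] [0.636, -0.057, 0.048] end err [-0.  0.  0.]
[[ 0.376 -0.926 -0.001]
 [-0.926 -0.376  0.001]
 [-0.001  0.    -1.   ]]
```

>>> {"op": "servo_tool", "data": {
  "moves": [
    {"travel": [5.4, -33, 10.2], "dr": [0.84, -0.67, -3.82]},
    {"travel": [5.4, -33, 10.2], "dr": [0.84, -0.67, -3.82]},
    {"travel": [5.4, -33, 10.2], "dr": [0.84, -0.67, -3.82]},
    {"travel": [5.4, -33, 10.2], "dr": [0.84, -0.67, -3.82]},
    {"travel": [5.4, -33, 10.2], "dr": [0.84, -0.67, -3.82]},
    {"travel": [5.4, -33, 10.2], "dr": [0.84, -0.67, -3.82]},
    {"travel": [5.4, -33, 10.2], "dr": [0.84, -0.67, -3.82]},
    {"travel": [5.4, -33, 10.2], "dr": [0.84, -0.67, -3.82]},
    {"travel": [5.4, -33, 10.2], "dr": [0.84, -0.67, -3.82]},
    {"travel": [5.4, -33, 10.2], "dr": [0.84, -0.67, -3.82]}
  ],
  "claw": 0,
  "squeeze": 50
}}

```text
clock: 1.35
position: [0.5231, -0.4063, 0.1521]
ee_rot: [0.963, -0.252, -0.007, -0.092]
ft_force: [-0.1, 0.2, -0.6]
grip_width: 1.002
```

>>> {"op": "servo_tool", "data": {
  "moves": [
    {"travel": [5.4, -33, 10.2], "dr": [0.84, -0.67, -3.82]},
    {"travel": [5.4, -33, 10.2], "dr": [0.84, -0.67, -3.82]},
    {"travel": [5.4, -33, 10.2], "dr": [0.84, -0.67, -3.82]},
    {"travel": [5.4, -33, 10.2], "dr": [0.84, -0.67, -3.82]},
    {"travel": [5.4, -33, 10.2], "dr": [0.84, -0.67, -3.82]},
    {"travel": [5.4, -33, 10.2], "dr": [0.84, -0.67, -3.82]},
    {"travel": [5.4, -33, 10.2], "dr": [0.84, -0.67, -3.82]},
    {"travel": [5.4, -33, 10.2], "dr": [0.84, -0.67, -3.82]},
    {"travel": [5.4, -33, 10.2], "dr": [0.84, -0.67, -3.82]},
    {"travel": [5.4, -33, 10.2], "dr": [0.84, -0.67, -3.82]},
    {"travel": [0, 0, 0], "dr": [0, 0, 0]},
    {"travel": [0, 0, 0], "dr": [0, 0, 0]}
  ]
}}

```text
clock: 2.85
position: [0.6418, -0.0876, 0.1348]
ee_rot: [0.982, 0.08, -0.014, -0.172]
ft_force: [-0.1, -0.4, 0.4]
grip_width: 0.998
```

Run:
```python
from h import *
R=tool(99.3,0,20);g=np.array([.635,-.0497,.029])
G=tcp(R,g);rows(G,8);o=manip.get_obs();print(o["clock"],o["joint_pos"].round(2),o["position"])
a=manip.camera("top");cv2.imwrite("pics/top1.png",cv2.resize(a[80:240,180:380],(800,640))[:600])
```

```text
8 rows travel [-0.1, -0.0, 16.4] dr [0.02, 0.0, 0.01]
  path [0.639, -0.071, 0.089] [0.636, -0.055, 0.042] end err [-0.2 -0.2  0. ]
2.85 [ 0.61  0.62 -0.56  1.38 -0.02  1.32  0.29] [ 0.64178813 -0.08761269  0.13478924]
```

View pics/top1.png

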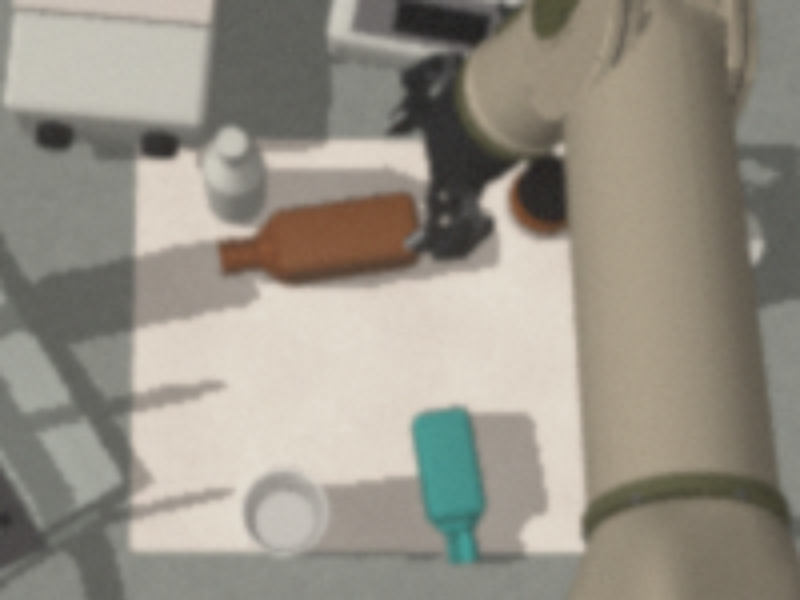

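The image shows the gripper above the base end of the amber big bottle. Fingertips are near (445,240) and (400,120) in the crop, and the bottle is undisturbed with its neck to the left at (235,255). I'll check the straddle by projection, then go down.

Run:
```python
from h import *
T=now()
for s in(-.0425,.0425):
    p=T[:3,3]+T[:3,0]*s-T[:3,2]*.013;print((proj("top",p)[0]-[180,80])*4)
```

```text
[413.23519928 240.55011962]
[394.9578261  136.01103881]
```

>>> {"op": "servo_tool", "data": {
  "moves": [
    {"travel": [0, 0, 16.4]},
    {"travel": [0, 0, 16.4]},
    {"travel": [0, 0, 16.4]},
    {"travel": [0, 0, 16.4]},
    {"travel": [0, 0, 16.4]},
    {"travel": [0, 0, 16.4]},
    {"travel": [0, 0, 16.4]},
    {"travel": [0, 0, 16.4]},
    {"travel": [0, 0, 0]}
  ]
}}

```text
$.moves[0]: bad value
```

>>> {"op": "servo_tool", "data": {
  "moves": [
    {"travel": [0, 0, 0]},
    {"travel": [0, 0, 0]},
    {"travel": [0, 0, 0]},
    {"travel": [0, 0, 0]},
    {"travel": [0, 0, 0]},
    {"travel": [0, 0, 0]},
    {"travel": [0, 0, 0]},
    {"travel": [0, 0, 0]}
  ],
  "claw": 1,
  "squeeze": 50
}}

```text
$.moves[0]: bad value
```

`dr` has to be given in every row, so I repeat both calls with it.

>>> {"op": "servo_tool", "data": {
  "moves": [
    {"travel": [0, 0, 16.4], "dr": [0, 0, 0]},
    {"travel": [0, 0, 16.4], "dr": [0, 0, 0]},
    {"travel": [0, 0, 16.4], "dr": [0, 0, 0]},
    {"travel": [0, 0, 16.4], "dr": [0, 0, 0]},
    {"travel": [0, 0, 16.4], "dr": [0, 0, 0]},
    {"travel": [0, 0, 16.4], "dr": [0, 0, 0]},
    {"travel": [0, 0, 16.4], "dr": [0, 0, 0]},
    {"travel": [0, 0, 16.4], "dr": [0, 0, 0]},
    {"travel": [0, 0, 0], "dr": [0, 0, 0]}
  ]
}}

```text
clock: 4.03
position: [0.6336, -0.0426, 0.01]
ee_rot: [0.982, 0.08, -0.015, -0.173]
ft_force: [0.3, 0.2, -0.9]
grip_width: 0.997
```

>>> {"op": "servo_tool", "data": {
  "moves": [
    {"travel": [0, 0, 0], "dr": [0, 0, 0]},
    {"travel": [0, 0, 0], "dr": [0, 0, 0]},
    {"travel": [0, 0, 0], "dr": [0, 0, 0]},
    {"travel": [0, 0, 0], "dr": [0, 0, 0]},
    {"travel": [0, 0, 0], "dr": [0, 0, 0]},
    {"travel": [0, 0, 0], "dr": [0, 0, 0]},
    {"travel": [0, 0, 0], "dr": [0, 0, 0]},
    {"travel": [0, 0, 0], "dr": [0, 0, 0]}
  ],
  "claw": 1,
  "squeeze": 50
}}

```text
clock: 5.03
position: [0.6352, -0.044, 0.0123]
ee_rot: [0.982, 0.08, -0.013, -0.172]
ft_force: [-1.1, -2.0, 6.2]
grip_width: 0.67
```

```bash
cat >> h.py <<'E'
def grasped(T,center,cz):
    y=-T[:3,0].copy();y[2]=0;y/=np.linalg.norm(y);u=np.cross(y,[0,0,1])
    c=np.array([*center,cz]);c[:2]-=y[:2]*((c-T[:3,3])@y)  # jaws centre it
    return np.linalg.inv(T)@H(np.stack([u,y,[0,0,1]],1),c)
def hang(B,peg,s,half,az=AZ,f=None):
    h=unit(az);x=np.array([*(h[:2]*S35),-C35]);y=np.cross([0,0,1],h)
    m=(FOOT[peg] if f is None else f)-s*x
    return H(np.stack([x,y,np.cross(x,y)],1),m-half*x)@np.linalg.inv(B)
E
python3 - <<'E'
from h import *
T=now();B=grasped(T,(.6318,-.030),.029);np.save("Bbig.npy",B);print((B@[-.0,0,0,1]).round(4),B[:3,0].round(3))
up=T.copy();up[2,3]+=.12
rows(up,6,T);P=hang(B,"thick",.15,.085);rows(P,20,up);print(P.round(3))
E
```

```text
[ 0.     -0.0191 -0.0108  1.    ] [ 0.    -0.941  0.34 ]
6 rows travel [0.0, -6.8, -18.8] dr [0.0, 0.0, 0.0]
  path [0.635, -0.044, 0.072] [0.635, -0.044, 0.112] end err [-0.2  0.  -0. ]
20 rows travel [0.7, -12.1, -8.5] dr [-2.71, 0.16, -1.17]
  path [0.623, 0.025, 0.207] [0.593, 0.112, 0.255] end err [0.6 0.2 0.2]
[[ 0.847  0.434  0.306  0.554]
 [ 0.531 -0.693 -0.487  0.19 ]
 [ 0.001  0.576 -0.818  0.27 ]
 [ 0.     0.     0.     1.   ]]
```

>>> {"op": "servo_tool", "data": {
  "moves": [
    {"travel": [0, -6.8, -18.8], "dr": [0, 0, 0]},
    {"travel": [0, -6.8, -18.8], "dr": [0, 0, 0]},
    {"travel": [0, -6.8, -18.8], "dr": [0, 0, 0]},
    {"travel": [0, -6.8, -18.8], "dr": [0, 0, 0]},
    {"travel": [0, -6.8, -18.8], "dr": [0, 0, 0]},
    {"travel": [0, -6.8, -18.8], "dr": [0, 0, 0]},
    {"travel": [0.7, -12.1, -8.5], "dr": [-2.71, 0.16, -1.17]},
    {"travel": [0.7, -12.1, -8.5], "dr": [-2.71, 0.16, -1.17]},
    {"travel": [0.7, -12.1, -8.5], "dr": [-2.71, 0.16, -1.17]},
    {"travel": [0.7, -12.1, -8.5], "dr": [-2.71, 0.16, -1.17]},
    {"travel": [0.7, -12.1, -8.5], "dr": [-2.71, 0.16, -1.17]},
    {"travel": [0.7, -12.1, -8.5], "dr": [-2.71, 0.16, -1.17]}
  ]
}}

```text
clock: 6.52
position: [0.6247, 0.0156, 0.198]
ee_rot: [0.989, 0.14, 0.017, -0.031]
ft_force: [0.1, 0.3, -2.0]
grip_width: 0.676
```

>>> {"op": "servo_tool", "data": {
  "moves": [
    {"travel": [0.7, -12.1, -8.5], "dr": [-2.71, 0.16, -1.17]},
    {"travel": [0.7, -12.1, -8.5], "dr": [-2.71, 0.16, -1.17]},
    {"travel": [0.7, -12.1, -8.5], "dr": [-2.71, 0.16, -1.17]},
    {"travel": [0.7, -12.1, -8.5], "dr": [-2.71, 0.16, -1.17]},
    {"travel": [0.7, -12.1, -8.5], "dr": [-2.71, 0.16, -1.17]},
    {"travel": [0.7, -12.1, -8.5], "dr": [-2.71, 0.16, -1.17]},
    {"travel": [0.7, -12.1, -8.5], "dr": [-2.71, 0.16, -1.17]}
  ]
}}

```text
clock: 7.4
position: [0.597, 0.1003, 0.2501]
ee_rot: [0.968, 0.205, 0.052, 0.132]
ft_force: [0.3, 0.8, -2.4]
grip_width: 0.673
```

>>> {"op": "servo_tool", "data": {
  "moves": [
    {"travel": [0.7, -12.1, -8.5], "dr": [-2.71, 0.16, -1.17]},
    {"travel": [0.7, -12.1, -8.5], "dr": [-2.71, 0.16, -1.17]},
    {"travel": [0.7, -12.1, -8.5], "dr": [-2.71, 0.16, -1.17]},
    {"travel": [0.7, -12.1, -8.5], "dr": [-2.71, 0.16, -1.17]},
    {"travel": [0.7, -12.1, -8.5], "dr": [-2.71, 0.16, -1.17]},
    {"travel": [0.7, -12.1, -8.5], "dr": [-2.71, 0.16, -1.17]},
    {"travel": [0.7, -12.1, -8.5], "dr": [-2.71, 0.16, -1.17]},
    {"travel": [0, 0, 0], "dr": [0, 0, 0]},
    {"travel": [0, 0, 0], "dr": [0, 0, 0]}
  ]
}}

```text
clock: 8.52
position: [0.5544, 0.1904, 0.2695]
ee_rot: [0.917, 0.263, 0.084, 0.289]
ft_force: [0.4, -0.3, -1.3]
grip_width: 0.672
```

Run:
```python
from h import *
B=np.load("Bbig.npy");W=now()@B
a=manip.camera("top");b=manip.camera("side");cv2.imwrite("pics/t2.png",a);cv2.imwrite("pics/s2.png",b)
print(W.round(3),manip.get_obs()["joint_pos"].round(2));rows(hang(B,"thick",.15,.085),4)
m=W@[.085,0,0,1];e=W@[-.085,0,0,1]
for n in("top","side"):print(n,"mouth",proj(n,m[:3]).round(1),"base",proj(n,e[:3]).round(1),"tip",proj(n,FOOT["thick"]+.105*np.array([.304,-.486,.819])).round(1))
t=np.zeros((600,800,3),np.uint8)
t[:,:400]=cv2.resize(a[80:260,110:230],(400,600),interpolation=cv2.INTER_CUBIC)
t[:,400:]=cv2.resize(b[130:310,150:270],(400,600),interpolation=cv2.INTER_CUBIC)
cv2.imwrite("pics/c2.png",t)
```

```text
[[-0.303 -0.848 -0.434  0.543]
 [ 0.488 -0.529  0.694  0.209]
 [-0.818 -0.002  0.575  0.267]
 [ 0.     0.     0.     1.   ]] [-0.18  0.31 -0.69  1.6   0.78  1.54 -0.43]
4 rows travel [-0.1, -0.1, -0.1] dr [-0.02, -0.0, -0.04]
  path [0.554, 0.19, 0.27] [0.554, 0.19, 0.27] end err [-0.  -0.1 -0. ]
top mouth [[165.4 162.4]] base [[187.1 132.1]] tip [[160.6 169.5]]
side mouth [[205.1 233.8]] base [[183.6 156.9]] tip [[211.  253.8]]
```

View pics/c2.png

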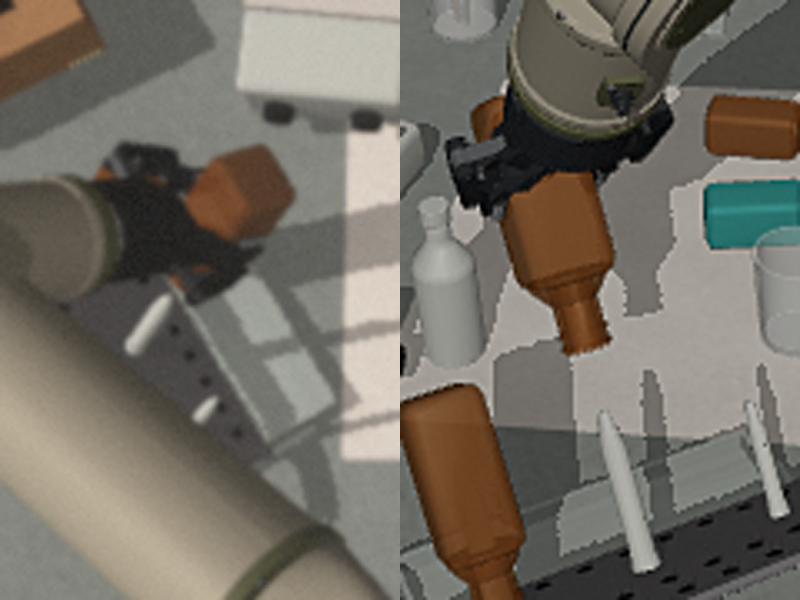

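Side view: mouth seen at (205.8,234.1) against a predicted (205.1,233.8), and peg tip at (211.2,253.6) against a predicted (211.0,253.8). The bottle is aligned with the peg. I now lower it along the peg and watch the force.

>>> {"op": "servo_tool", "data": {
  "moves": [
    {"travel": [0, -6.1, 2.2], "dr": [0, 0, 0]},
    {"travel": [0, -6.1, 2.2], "dr": [0, 0, 0]},
    {"travel": [0, -6.1, 2.2], "dr": [0, 0, 0]},
    {"travel": [0, -6.1, 2.2], "dr": [0, 0, 0]},
    {"travel": [0, -6.1, 2.2], "dr": [0, 0, 0]},
    {"travel": [0, -6.1, 2.2], "dr": [0, 0, 0]},
    {"travel": [0, -6.1, 2.2], "dr": [0, 0, 0]},
    {"travel": [0, -6.1, 2.2], "dr": [0, 0, 0]},
    {"travel": [0, -6.1, 2.2], "dr": [0, 0, 0]},
    {"travel": [0, 0, 0], "dr": [0, 0, 0]}
  ]
}}

```text
clock: 9.88
position: [0.5361, 0.2195, 0.221]
ee_rot: [0.916, 0.263, 0.084, 0.289]
ft_force: [-0.3, 0.7, -2.2]
grip_width: 0.669
```

Run:
```python
from h import *
B=np.load("Bbig.npy");T=now();o=manip.get_obs();print(o["ft_force"].round(1),o["torque"].round(2))
for s in(.09,.085,.03):rows(hang(B,"thick",s,.085),8)
W=T@B;print((W@[.085,0,0,1]).round(4))
a=manip.camera("top");b=manip.camera("side");cv2.imwrite("pics/t3.png",a);cv2.imwrite("pics/s3.png",b)
t=np.zeros((400,800,3),np.uint8)
t[:,:400]=cv2.resize(a[110:210,110:210],(400,400),interpolation=cv2.INTER_CUBIC)
t[:,400:]=cv2.resize(b[200:310,170:280],(400,400),interpolation=cv2.INTER_CUBIC)
cv2.imwrite("pics/c3.png",t)
```

```text
[-0.3  0.7 -2.2] [ 0.69  0.42 -0.05]
8 rows travel [-0.0, -0.0, 0.0] dr [-0.01, -0.0, 0.0]
  path [0.536, 0.219, 0.221] [0.536, 0.219, 0.221] end err [0.3 0.1 0.5]
8 rows travel [-0.0, -0.6, 0.3] dr [-0.01, -0.0, 0.0]
  path [0.536, 0.22, 0.219] [0.535, 0.221, 0.217] end err [ 0.5 -0.1 -0.1]
8 rows travel [-0.0, -7.1, 2.6] dr [-0.01, -0.0, 0.0]
  path [0.529, 0.23, 0.202] [0.522, 0.241, 0.184] end err [ 0.3  0.2 -0. ]
[0.4986 0.2794 0.1493 1.    ]
```

View pics/c3.png

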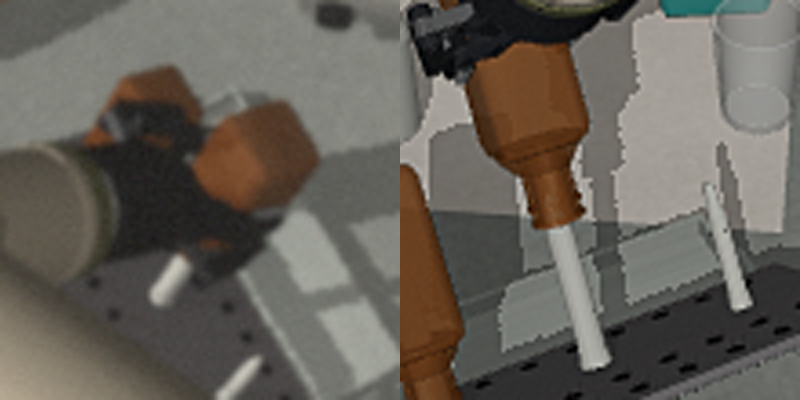

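The peg nose is inside the neck with no contact force, but the peg looks slightly right of the neck centre. I'll measure that in the side view.

Run:
```python
from h import *
b=cv2.imread("pics/s3.png").astype(float)
r=b[...,2]/(b[...,0]+1);g=b.min(2)
W=now()@np.load("Bbig.npy")
N=[];P=[]
for y in range(248,296,2):
    v=np.where(r[y,198:240]>1.5)[0]+198
    v=v[v>203]
    if len(v)>6 and y<258:N.append((y,v.min(),v.max(),(v.min()+v.max())/2))
    row=g[y,205:232]; w=np.where(row>row.max()*.85)[0]+205
    if y>264:P.append((y,w.min(),w.max(),(w.min()+w.max())/2))
print(N);print(P)
print("bottle axis pred",[proj("side",(W@[x,0,0,1])[:3])[0].round(1).tolist() for x in(.05,.07,.085,.17)])
F=FOOT["thick"];d=np.array([.304,-.486,.819])
print("peg pred",[proj("side",F+s*d)[0].round(1).tolist() for s in(0,.02,.05,.07)])
```

```text
[(248, np.int64(204), np.int64(216), np.float64(210.0)), (250, np.int64(204), np.int64(217), np.float64(210.5)), (252, np.int64(204), np.int64(218), np.float64(211.0)), (254, np.int64(205), np.int64(219), np.float64(212.0)), (256, np.int64(205), np.int64(219), np.float64(212.0))]
[(266, np.int64(212), np.int64(217), np.float64(214.5)), (268, np.int64(212), np.int64(217), np.float64(214.5)), (270, np.int64(213), np.int64(218), np.float64(215.5)), (272, np.int64(213), np.int64(218), np.float64(215.5)), (274, np.int64(214), np.int64(219), np.float64(216.5)), (276, np.int64(214), np.int64(219), np.float64(216.5)), (278, np.int64(215), np.int64(220), np.float64(217.5)), (280, np.int64(215), np.int64(221), np.float64(218.0)), (282, np.int64(216), np.int64(221), np.float64(218.5)), (284, np.int64(217), np.int64(222), np.float64(219.5)), (286, np.int64(217), np.int64(222), np.float64(219.5)), (288, np.int64(218), np.int64(223), np.float64(220.5)), (290, np.int64(218), np.int64(223), np.float64(220.5)), (292, np.int64(219), np.int64(224), np.float64(221.5)), (294, np.int64(219), np.int64(225), np.float64(222.0))]
bottle axis pred [[208.2, 244.4], [210.7, 253.3], [212.5, 260.0], [223.1, 297.5]]
peg pred [[224.0, 300.1], [221.6, 291.3], [217.9, 278.1], [215.4, 269.3]]
```

The side view agrees to within about 0.5 px (peg line at 211.3 and neck centre at 211.5 on row 254). I keep lowering.

>>> {"op": "servo_tool", "data": {
  "moves": [
    {"travel": [0, -5.6, 2.0], "dr": [0, 0, 0]},
    {"travel": [0, -5.6, 2.0], "dr": [0, 0, 0]},
    {"travel": [0, -5.6, 2.0], "dr": [0, 0, 0]},
    {"travel": [0, -5.6, 2.0], "dr": [0, 0, 0]},
    {"travel": [0, -5.6, 2.0], "dr": [0, 0, 0]},
    {"travel": [0, 0, 0], "dr": [0, 0, 0]}
  ]
}}

```text
clock: 10.72
position: [0.527, 0.234, 0.1967]
ee_rot: [0.916, 0.263, 0.084, 0.289]
ft_force: [-0.3, 0.3, -2.2]
grip_width: 0.673
```

>>> {"op": "servo_tool", "data": {
  "moves": [
    {"travel": [0, -5.6, 2.0], "dr": [0, 0, 0]},
    {"travel": [0, -5.6, 2.0], "dr": [0, 0, 0]},
    {"travel": [0, -5.6, 2.0], "dr": [0, 0, 0]},
    {"travel": [0, -5.6, 2.0], "dr": [0, 0, 0]},
    {"travel": [0, -5.6, 2.0], "dr": [0, 0, 0]},
    {"travel": [0, 0, 0], "dr": [0, 0, 0]}
  ]
}}

```text
clock: 11.48
position: [0.5179, 0.2486, 0.1725]
ee_rot: [0.916, 0.263, 0.084, 0.289]
ft_force: [-0.1, -0.2, -1.5]
grip_width: 0.676
```

Run:
```python
from h import *
B=np.load("Bbig.npy");T=now();o=manip.get_obs();print(o["ft_force"].round(1),o["torque"].round(2))
rows(hang(B,"thick",.03,.085),1);rows(hang(B,"thick",.0,.085),6)
```

```text
[-0.1 -0.2 -1.5] [ 0.64  0.44 -0.02]
1 rows travel [-0.3, -0.7, 0.8] dr [-0.08, -0.03, 0.02]
  path [0.518, 0.249, 0.171] [0.518, 0.249, 0.171] end err [0.  0.  0.1]
6 rows travel [-0.1, -4.8, 1.8] dr [-0.01, -0.0, 0.0]
  path [0.513, 0.256, 0.16] [0.51, 0.261, 0.151] end err [-0.3 -0.1  0.3]
```

>>> {"op": "servo_tool", "data": {
  "moves": [
    {"travel": [0, -4.7, 1.7], "dr": [0, 0, 0]},
    {"travel": [0, -4.7, 1.7], "dr": [0, 0, 0]},
    {"travel": [0, -4.7, 1.7], "dr": [0, 0, 0]},
    {"travel": [0, -4.7, 1.7], "dr": [0, 0, 0]},
    {"travel": [0, -4.7, 1.7], "dr": [0, 0, 0]},
    {"travel": [0, 0, 0], "dr": [0, 0, 0]}
  ]
}}

```text
clock: 12.22
position: [0.5105, 0.2607, 0.1521]
ee_rot: [0.916, 0.263, 0.084, 0.289]
ft_force: [1.4, 0.9, -2.7]
grip_width: 0.673
```

>>> {"op": "servo_tool", "data": {
  "moves": [
    {"travel": [0, -1.9, 0.7], "dr": [0, 0, 0]},
    {"travel": [0, -1.9, 0.7], "dr": [0, 0, 0]},
    {"travel": [0, 0, 0], "dr": [0, 0, 0]}
  ]
}}

```text
clock: 12.6
position: [0.5098, 0.2622, 0.1496]
ee_rot: [0.916, 0.263, 0.084, 0.29]
ft_force: [1.9, -2.7, 1.1]
grip_width: 0.668
```

>>> {"op": "servo_tool", "data": {
  "moves": [
    {"travel": [0, -0.9, 0.3], "dr": [0, 0, 0]},
    {"travel": [0, -0.9, 0.3], "dr": [0, 0, 0]},
    {"travel": [0, 0, 0], "dr": [0, 0, 0]}
  ]
}}

```text
clock: 12.98
position: [0.5098, 0.2622, 0.1496]
ee_rot: [0.916, 0.262, 0.085, 0.291]
ft_force: [-0.5, -7.1, 12.7]
grip_width: 0.672
```

Run:
```python
from h import *
B=np.load("Bbig.npy");T=now();o=manip.get_obs();print(o["ft_force"].round(1),o["torque"].round(2))
rows(hang(B,"thick",.0,.085),1)
```

```text
[-0.5 -7.1 12.7] [-1.87  0.05 -0.16]
1 rows travel [-0.7, -2.8, 1.5] dr [0.13, -0.03, -0.15]
  path [0.508, 0.263, 0.147] [0.508, 0.263, 0.147] end err [-0. -0. -0.]
```

The bottle is stopped by the panel, with 15 N along the peg and no more motion. I ease off 1 mm, open partly and back out.

>>> {"op": "servo_tool", "data": {
  "moves": [
    {"travel": [0, 0.9, -0.3], "dr": [0, 0, 0]},
    {"travel": [0, 0, 0], "dr": [0, 0, 0]}
  ]
}}

```text
clock: 13.22
position: [0.5098, 0.2622, 0.1496]
ee_rot: [0.916, 0.262, 0.084, 0.29]
ft_force: [0.9, -3.0, 8.3]
grip_width: 0.674
```

>>> {"op": "servo_tool", "data": {
  "moves": [
    {"travel": [0, 0, 0], "dr": [0, 0, 0]},
    {"travel": [0, 0, 0], "dr": [0, 0, 0]},
    {"travel": [0, 0, 0], "dr": [0, 0, 0]},
    {"travel": [0, 0, 0], "dr": [0, 0, 0]}
  ],
  "claw": 0.18
}}

```text
clock: 13.72
position: [0.509, 0.2631, 0.1483]
ee_rot: [0.917, 0.263, 0.084, 0.289]
ft_force: [0.6, -0.1, -0.5]
grip_width: 0.82
```

>>> {"op": "servo_tool", "data": {
  "moves": [
    {"travel": [0, 0, -10], "dr": [0, 0, 0]},
    {"travel": [0, 0, -10], "dr": [0, 0, 0]},
    {"travel": [0, 0, -10], "dr": [0, 0, 0]},
    {"travel": [0, 0, -10], "dr": [0, 0, 0]},
    {"travel": [0, 0, -15], "dr": [0, 0, 0]},
    {"travel": [0, 0, -15], "dr": [0, 0, 0]},
    {"travel": [0, 0, -20], "dr": [0, 0, 0]},
    {"travel": [0, 0, -20], "dr": [0, 0, 0]},
    {"travel": [0, 0, -20], "dr": [0, 0, 0]},
    {"travel": [0, 0, -20], "dr": [0, 0, 0]},
    {"travel": [0, 0, 0], "dr": [0, 0, 0]}
  ]
}}

```text
clock: 15.1
position: [0.4627, 0.3374, 0.2725]
ee_rot: [0.917, 0.264, 0.085, 0.288]
ft_force: [-0.1, 0.6, 0.1]
grip_width: 0.818
```

Run:
```python
from h import *
print(manip.get_obs()["joint_pos"].round(2))
a=manip.camera("top");b=manip.camera("side");cv2.imwrite("pics/t4.png",a);cv2.imwrite("pics/s4.png",b)
t=np.zeros((480,800,3),np.uint8)
t[:,:400]=cv2.resize(a[100:244,110:230],(400,480),interpolation=cv2.INTER_CUBIC)
t[:,400:]=cv2.resize(b[190:334,160:280],(400,480),interpolation=cv2.INTER_CUBIC)
cv2.imwrite("pics/c4.png",t)
# small
R=tool(178.5,0,15);g=np.array([.4365+.022,-.2815-.0006,.024]);G=tcp(R,g)
T=now();up=T.copy();up[2,3]+=.06;up[:2,3]+=[.06,-.06]
pre=G.copy();pre[:3,3]-=R[:,2]*.15
rows(up,4,T);rows(pre,24,up);rows(G,9,pre)
```

```text
[-0.45  0.43 -0.76  1.48  0.77  1.74 -0.68]
4 rows travel [4.8, 25.5, -0.4] dr [0.0, 0.0, 0.0]
  path [0.493, 0.306, 0.301] [0.508, 0.291, 0.316] end err [ 0.   0.2 -0. ]
24 rows travel [-20.2, 9.6, 11.4] dr [1.91, 0.42, -2.39]
  path [0.465, 0.062, 0.289] [0.464, -0.129, 0.229] end err [ 0.   0.2 -0.6]
9 rows travel [-0.0, 0.0, 16.7] dr [-0.0, 0.0, -0.0]
  path [0.475, -0.283, 0.086] [0.462, -0.282, 0.038] end err [-0.1  0.  -0.3]
```

View pics/c4.png

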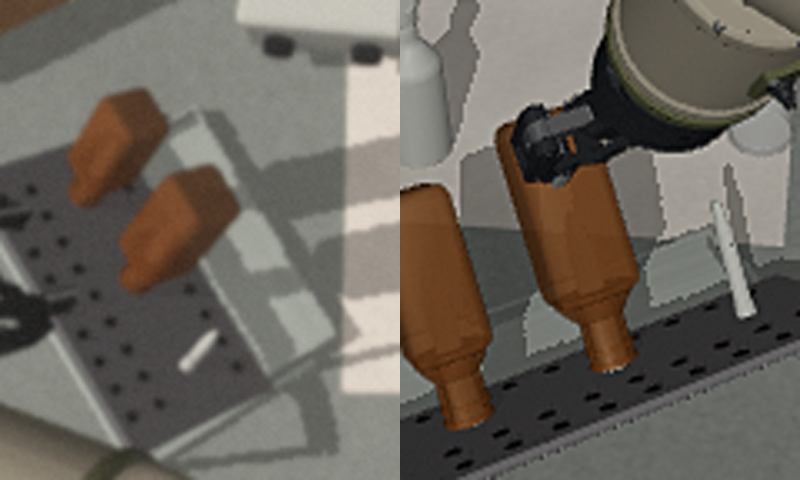

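Big bottle hangs on the middle thick peg: mouth ring flush on the panel at (612,360) in the crop, the hung neighbour unchanged. Now the small one.

>>> {"op": "servo_tool", "data": {
  "moves": [
    {"travel": [4.8, 25.5, -0.4], "dr": [0, 0, 0]},
    {"travel": [4.8, 25.5, -0.4], "dr": [0, 0, 0]},
    {"travel": [4.8, 25.5, -0.4], "dr": [0, 0, 0]},
    {"travel": [4.8, 25.5, -0.4], "dr": [0, 0, 0]},
    {"travel": [-20.2, 9.6, 11.4], "dr": [1.91, 0.42, -2.39]},
    {"travel": [-20.2, 9.6, 11.4], "dr": [1.91, 0.42, -2.39]},
    {"travel": [-20.2, 9.6, 11.4], "dr": [1.91, 0.42, -2.39]},
    {"travel": [-20.2, 9.6, 11.4], "dr": [1.91, 0.42, -2.39]},
    {"travel": [-20.2, 9.6, 11.4], "dr": [1.91, 0.42, -2.39]},
    {"travel": [-20.2, 9.6, 11.4], "dr": [1.91, 0.42, -2.39]},
    {"travel": [-20.2, 9.6, 11.4], "dr": [1.91, 0.42, -2.39]},
    {"travel": [-20.2, 9.6, 11.4], "dr": [1.91, 0.42, -2.39]}
  ]
}}

```text
clock: 16.7
position: [0.4684, 0.085, 0.2942]
ee_rot: [0.888, 0.428, 0.025, 0.167]
ft_force: [0.5, 0.0, 0.2]
grip_width: 0.819
```

>>> {"op": "servo_tool", "data": {
  "moves": [
    {"travel": [-20.2, 9.6, 11.4], "dr": [1.91, 0.42, -2.39]},
    {"travel": [-20.2, 9.6, 11.4], "dr": [1.91, 0.42, -2.39]},
    {"travel": [-20.2, 9.6, 11.4], "dr": [1.91, 0.42, -2.39]},
    {"travel": [-20.2, 9.6, 11.4], "dr": [1.91, 0.42, -2.39]},
    {"travel": [-20.2, 9.6, 11.4], "dr": [1.91, 0.42, -2.39]},
    {"travel": [-20.2, 9.6, 11.4], "dr": [1.91, 0.42, -2.39]},
    {"travel": [-20.2, 9.6, 11.4], "dr": [1.91, 0.42, -2.39]},
    {"travel": [-20.2, 9.6, 11.4], "dr": [1.91, 0.42, -2.39]},
    {"travel": [0, 0, 0], "dr": [0, 0, 0]}
  ],
  "claw": 0
}}

```text
clock: 17.82
position: [0.4605, -0.1077, 0.2366]
ee_rot: [0.819, 0.572, -0.034, 0.037]
ft_force: [0.1, 0.5, 0.4]
grip_width: 1.002
```

Run:
```python
from h import *
o=manip.get_obs();print(o["joint_pos"].round(2),o["clock"])
R=tool(178.5,0,15);g=np.array([.4365+.022,-.2815-.0006,.024]);G=tcp(R,g)
pre=G.copy();pre[:3,3]-=R[:,2]*.15
rows(pre,8);rows(pre,10)
```

```text
[ 0.34  0.   -0.28  1.83  0.11  1.31  1.25] 17.825
8 rows travel [-19.9, 9.7, 11.1] dr [1.89, 0.42, -2.41]
  path [0.469, -0.176, 0.208] [0.481, -0.241, 0.175] end err [-0.2  0.3 -0.1]
10 rows travel [-16.0, 7.7, 8.8] dr [1.51, 0.33, -1.93]
  path [0.469, -0.181, 0.207] [0.479, -0.233, 0.18] end err [-0.4 -0.1  0.4]
```

>>> {"op": "servo_tool", "data": {
  "moves": [
    {"travel": [-19.9, 9.7, 11.1], "dr": [1.89, 0.42, -2.41]},
    {"travel": [-19.9, 9.7, 11.1], "dr": [1.89, 0.42, -2.41]},
    {"travel": [-19.9, 9.7, 11.1], "dr": [1.89, 0.42, -2.41]},
    {"travel": [-19.9, 9.7, 11.1], "dr": [1.89, 0.42, -2.41]},
    {"travel": [-19.9, 9.7, 11.1], "dr": [1.89, 0.42, -2.41]},
    {"travel": [-19.9, 9.7, 11.1], "dr": [1.89, 0.42, -2.41]},
    {"travel": [-19.9, 9.7, 11.1], "dr": [1.89, 0.42, -2.41]},
    {"travel": [-19.9, 9.7, 11.1], "dr": [1.89, 0.42, -2.41]},
    {"travel": [0, 0, 0], "dr": [0, 0, 0]},
    {"travel": [0, 0, 0], "dr": [0, 0, 0]}
  ]
}}

```text
clock: 19.08
position: [0.4945, -0.2791, 0.1526]
ee_rot: [0.709, 0.694, -0.09, -0.092]
ft_force: [-0.3, 0.8, 0.5]
grip_width: 0.999
```

Run:
```python
from h import *
o=manip.get_obs();print(o["joint_pos"].round(2),o["clock"])
R=tool(178.5,0,15);g=np.array([.4365+.022,-.2815-.0006,.024]);G=tcp(R,g)
rows(G,10);T=now()
for s in(-.0425,.0425):
    p=T[:3,3]+T[:3,0]*s-T[:3,2]*.013;print((proj("top",p)[0]-[280,130])*4,(proj("side",p)[0]-[200,90])*4)
a=manip.camera("top");b=manip.camera("side")
t=np.zeros((480,800,3),np.uint8)
t[:,:400]=cv2.resize(a[130:250,280:380],(400,480),interpolation=cv2.INTER_CUBIC)
t[:,400:]=cv2.resize(b[90:210,200:300],(400,480),interpolation=cv2.INTER_CUBIC)
cv2.imwrite("pics/c5.png",t)
```

```text
[ 0.49  0.44 -0.15  1.51  0.15  1.45  1.86] 19.075
10 rows travel [-0.4, -0.2, 15.2] dr [0.02, 0.01, 0.02]
  path [0.478, -0.28, 0.094] [0.466, -0.281, 0.05] end err [-0.1 -0.   0.3]
[309.58986351 169.66653385] [171.10096205 133.94915351]
[197.51753592 166.56425968] [156.95752243 185.78188351]
```

View pics/c5.png

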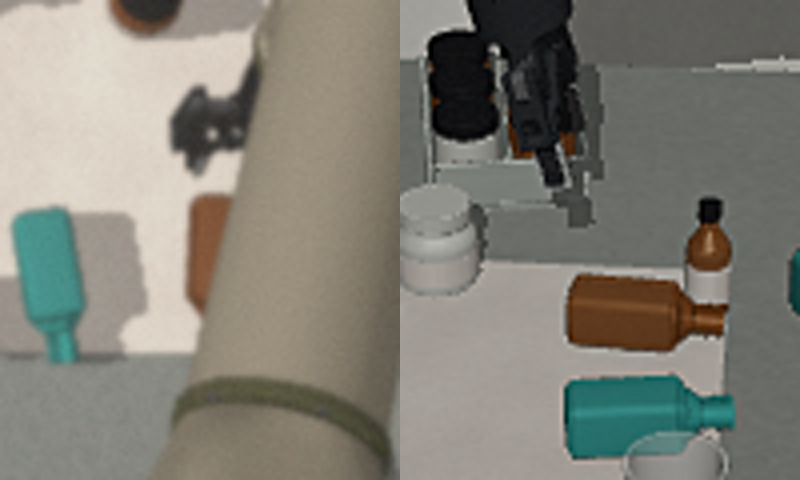

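The gripper is over the base half of the amber small bottle (side crop 567–727, row 315). The dropper at (708,250) stands clear of the hand. I descend and grip.

>>> {"op": "servo_tool", "data": {
  "moves": [
    {"travel": [-0.4, -0.2, 15.2], "dr": [0, 0, 0]},
    {"travel": [-0.4, -0.2, 15.2], "dr": [0, 0, 0]},
    {"travel": [-0.4, -0.2, 15.2], "dr": [0, 0, 0]},
    {"travel": [-0.4, -0.2, 15.2], "dr": [0, 0, 0]},
    {"travel": [-0.4, -0.2, 15.2], "dr": [0, 0, 0]},
    {"travel": [-0.4, -0.2, 15.2], "dr": [0, 0, 0]},
    {"travel": [-0.4, -0.2, 15.2], "dr": [0, 0, 0]},
    {"travel": [-0.4, -0.2, 15.2], "dr": [0, 0, 0]},
    {"travel": [-0.4, -0.2, 15.2], "dr": [0, 0, 0]},
    {"travel": [-0.4, -0.2, 15.2], "dr": [0, 0, 0]},
    {"travel": [0, 0, 0], "dr": [0, 0, 0]}
  ]
}}

```text
clock: 20.55
position: [0.4525, -0.2829, 0.0048]
ee_rot: [0.709, 0.693, -0.09, -0.093]
ft_force: [0.6, 0.2, -0.3]
grip_width: 1.001
```

>>> {"op": "servo_tool", "data": {
  "moves": [
    {"travel": [0, 0, 0], "dr": [0, 0, 0]},
    {"travel": [0, 0, 0], "dr": [0, 0, 0]},
    {"travel": [0, 0, 0], "dr": [0, 0, 0]},
    {"travel": [0, 0, 0], "dr": [0, 0, 0]},
    {"travel": [0, 0, 0], "dr": [0, 0, 0]},
    {"travel": [0, 0, 0], "dr": [0, 0, 0]},
    {"travel": [0, 0, 0], "dr": [0, 0, 0]},
    {"travel": [0, 0, 0], "dr": [0, 0, 0]}
  ],
  "claw": 1,
  "squeeze": 40
}}

```text
clock: 21.55
position: [0.4543, -0.2834, 0.0068]
ee_rot: [0.709, 0.694, -0.09, -0.091]
ft_force: [0.7, -0.5, 5.8]
grip_width: 0.561
```

Run:
```python
from h import *
o=manip.get_obs();print(o["joint_pos"].round(2),o["clock"])
s=cv2.imread("pics/side0.png");print(onz("side",(281.8,170),.024),onz("side",(242,167),.024))
T=now();B=grasped(T,(.4365,-.2815),.024);np.save("Bsmall.npy",B);print((T@B).round(3),B.round(4))
up=T.copy();up[2,3]+=.16
rows(up,8,T);P=hang(B,"thin",.13,.064);rows(P,28,up);print(P.round(3))
```

```text
[ 0.52  0.54 -0.14  1.71  0.18  1.15  1.85] 21.55
[ 0.36591836 -0.27712902  0.024     ] [ 0.49769837 -0.28434468  0.024     ]
[[-1.    -0.022 -0.     0.436]
 [ 0.022 -1.    -0.    -0.283]
 [-0.     0.     1.     0.024]
 [ 0.     0.     0.     1.   ]] [[-0.000e+00 -1.000e+00 -6.000e-04 -0.000e+00]
 [-9.672e-01  1.000e-04 -2.540e-01 -2.160e-02]
 [ 2.540e-01  5.000e-04 -9.672e-01 -1.210e-02]
 [ 0.000e+00  0.000e+00  0.000e+00  1.000e+00]]
8 rows travel [-0.0, -5.1, -19.3] dr [-0.0, 0.0, -0.0]
  path [0.454, -0.283, 0.067] [0.454, -0.283, 0.127] end err [-0.2  0.1 -0.3]
28 rows travel [13.9, -7.0, -5.4] dr [-1.8, -0.46, 2.05]
  path [0.417, -0.133, 0.219] [0.418, 0.014, 0.237] end err [-1.4 -0.1 -0.1]
[[ 0.848  0.404  0.342  0.46 ]
 [ 0.53  -0.647 -0.549  0.156]
 [-0.     0.647 -0.763  0.239]
 [ 0.     0.     0.     1.   ]]
```

>>> {"op": "servo_tool", "data": {
  "moves": [
    {"travel": [0, -5.1, -19.3], "dr": [0, 0, 0]},
    {"travel": [0, -5.1, -19.3], "dr": [0, 0, 0]},
    {"travel": [0, -5.1, -19.3], "dr": [0, 0, 0]},
    {"travel": [0, -5.1, -19.3], "dr": [0, 0, 0]},
    {"travel": [0, -5.1, -19.3], "dr": [0, 0, 0]},
    {"travel": [0, -5.1, -19.3], "dr": [0, 0, 0]},
    {"travel": [0, -5.1, -19.3], "dr": [0, 0, 0]},
    {"travel": [0, -5.1, -19.3], "dr": [0, 0, 0]},
    {"travel": [0, 0, 0], "dr": [0, 0, 0]}
  ]
}}

```text
clock: 22.68
position: [0.4543, -0.2836, 0.1674]
ee_rot: [0.709, 0.694, -0.09, -0.091]
ft_force: [0.1, 0.5, -1.6]
grip_width: 0.56
```

>>> {"op": "servo_tool", "data": {
  "moves": [
    {"travel": [13.9, -7.0, -5.4], "dr": [-1.8, -0.46, 2.05]},
    {"travel": [13.9, -7.0, -5.4], "dr": [-1.8, -0.46, 2.05]},
    {"travel": [13.9, -7.0, -5.4], "dr": [-1.8, -0.46, 2.05]},
    {"travel": [13.9, -7.0, -5.4], "dr": [-1.8, -0.46, 2.05]},
    {"travel": [13.9, -7.0, -5.4], "dr": [-1.8, -0.46, 2.05]},
    {"travel": [13.9, -7.0, -5.4], "dr": [-1.8, -0.46, 2.05]},
    {"travel": [13.9, -7.0, -5.4], "dr": [-1.8, -0.46, 2.05]},
    {"travel": [13.9, -7.0, -5.4], "dr": [-1.8, -0.46, 2.05]},
    {"travel": [13.9, -7.0, -5.4], "dr": [-1.8, -0.46, 2.05]},
    {"travel": [13.9, -7.0, -5.4], "dr": [-1.8, -0.46, 2.05]}
  ]
}}

```text
clock: 23.92
position: [0.4158, -0.1319, 0.2177]
ee_rot: [0.822, 0.565, -0.024, 0.064]
ft_force: [0.6, 0.2, -0.7]
grip_width: 0.563
```

>>> {"op": "servo_tool", "data": {
  "moves": [
    {"travel": [13.9, -7.0, -5.4], "dr": [-1.8, -0.46, 2.05]},
    {"travel": [13.9, -7.0, -5.4], "dr": [-1.8, -0.46, 2.05]},
    {"travel": [13.9, -7.0, -5.4], "dr": [-1.8, -0.46, 2.05]},
    {"travel": [13.9, -7.0, -5.4], "dr": [-1.8, -0.46, 2.05]},
    {"travel": [13.9, -7.0, -5.4], "dr": [-1.8, -0.46, 2.05]},
    {"travel": [13.9, -7.0, -5.4], "dr": [-1.8, -0.46, 2.05]},
    {"travel": [13.9, -7.0, -5.4], "dr": [-1.8, -0.46, 2.05]},
    {"travel": [13.9, -7.0, -5.4], "dr": [-1.8, -0.46, 2.05]},
    {"travel": [13.9, -7.0, -5.4], "dr": [-1.8, -0.46, 2.05]},
    {"travel": [0, 0, 0], "dr": [0, 0, 0]}
  ]
}}

```text
clock: 25.18
position: [0.417, 0.0152, 0.236]
ee_rot: [0.882, 0.423, 0.036, 0.202]
ft_force: [-0.2, -0.2, -0.3]
grip_width: 0.555
```

Run:
```python
from h import *
o=manip.get_obs();print(o["joint_pos"].round(2),o["clock"])
B=np.load("Bsmall.npy");rows(hang(B,"thin",.13,.064),10)
```

```text
[ 0.31 -0.27 -0.67  2.09  0.25  1.16  0.46] 25.175
10 rows travel [12.6, -6.0, -4.9] dr [-1.62, -0.43, 1.86]
  path [0.429, 0.073, 0.238] [0.443, 0.115, 0.239] end err [ 0. -0.  0.]
```

>>> {"op": "servo_tool", "data": {
  "moves": [
    {"travel": [12.6, -6.0, -4.9], "dr": [-1.62, -0.43, 1.86]},
    {"travel": [12.6, -6.0, -4.9], "dr": [-1.62, -0.43, 1.86]},
    {"travel": [12.6, -6.0, -4.9], "dr": [-1.62, -0.43, 1.86]},
    {"travel": [12.6, -6.0, -4.9], "dr": [-1.62, -0.43, 1.86]},
    {"travel": [12.6, -6.0, -4.9], "dr": [-1.62, -0.43, 1.86]},
    {"travel": [12.6, -6.0, -4.9], "dr": [-1.62, -0.43, 1.86]},
    {"travel": [12.6, -6.0, -4.9], "dr": [-1.62, -0.43, 1.86]},
    {"travel": [12.6, -6.0, -4.9], "dr": [-1.62, -0.43, 1.86]},
    {"travel": [12.6, -6.0, -4.9], "dr": [-1.62, -0.43, 1.86]},
    {"travel": [12.6, -6.0, -4.9], "dr": [-1.62, -0.43, 1.86]},
    {"travel": [0, 0, 0], "dr": [0, 0, 0]},
    {"travel": [0, 0, 0], "dr": [0, 0, 0]}
  ]
}}

```text
clock: 26.68
position: [0.461, 0.1539, 0.2389]
ee_rot: [0.903, 0.258, 0.094, 0.331]
ft_force: [-0.3, -0.3, -1.1]
grip_width: 0.561
```

Run:
```python
from h import *
o=manip.get_obs();print(o["joint_pos"].round(2),o["clock"])
B=np.load("Bsmall.npy");rows(hang(B,"thin",.13,.064),4);W=now()@B
a=manip.camera("top");b=manip.camera("side");cv2.imwrite("pics/t6.png",a);cv2.imwrite("pics/s6.png",b)
d=np.array([.304,-.486,.819])
for n,o in(("top",(110,100)),("side",(190,180))):
    print(n,"mouth",proj(n,(W@[.064,0,0,1])[:3]).round(1),"neck",proj(n,(W@[.04,0,0,1])[:3]).round(1),"tip",proj(n,FOOT["thin"]+.08*d).round(1))
b2=b.astype(float);r=b2[...,2]/(b2[...,0]+1)
for y in range(205,240,3):
    v=np.where(r[y,225:275]>1.45)[0]+225
    if len(v):print(y,v.min(),v.max(),(v.min()+v.max())/2,end="; ")
t=np.zeros((480,800,3),np.uint8)
t[:,:400]=cv2.resize(a[100:244,110:230],(400,480),interpolation=cv2.INTER_CUBIC)
t[:,400:]=cv2.resize(b[160:304,190:310],(400,480),interpolation=cv2.INTER_CUBIC)
cv2.imwrite("pics/c6.png",t)
```

```text
[ 0.12  0.23 -1.09  1.87  0.82  1.55 -0.62] 26.675
4 rows travel [0.2, -0.4, -0.3] dr [-0.01, 0.04, -0.02]
  path [0.461, 0.155, 0.239] [0.461, 0.155, 0.239] end err [ 0.2 -0.   0.2]
top mouth [[180.8 193.2]] neck [[183.8 189.8]] tip [[174.2 200.1]]
side mouth [[248.3 228.3]] neck [[245.4 217.9]] tip [[254.4 250.5]]
205 230 255 242.5; 208 231 255 243.0; 211 231 252 241.5; 214 235 251 243.0; 217 238 250 244.0; 220 241 251 246.0; 223 241 252 246.5; 226 242 253 247.5; 229 242 246 244.0;
```

View pics/c6.png

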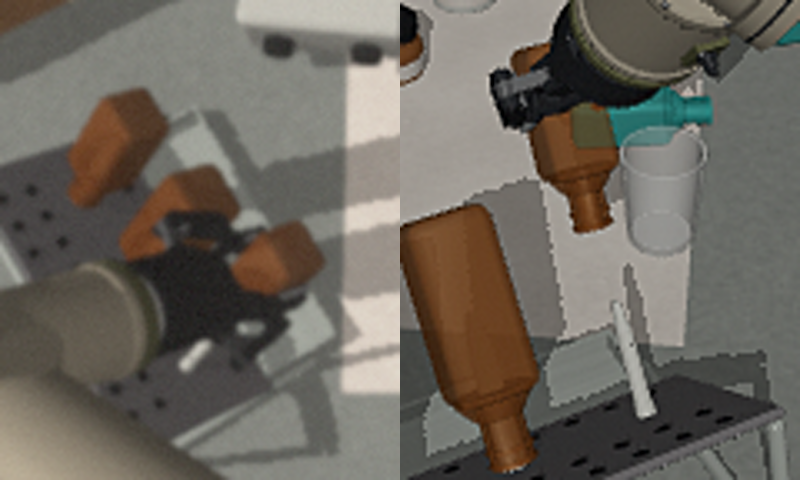

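Side: neck centre at row 223 is 246.5 against a predicted 246.8, and the thin peg tip is at (255,250.6) against a predicted (254.4,250.5), so it is aligned. I lower it along the peg.

>>> {"op": "servo_tool", "data": {
  "moves": [
    {"travel": [0.7, -1.5, -1.2], "dr": [0, 0.15, 0]},
    {"travel": [0, -5.8, 1.5], "dr": [0, 0, 0]},
    {"travel": [0, -5.8, 1.5], "dr": [0, 0, 0]},
    {"travel": [0, -5.8, 1.5], "dr": [0, 0, 0]},
    {"travel": [0, -5.8, 1.5], "dr": [0, 0, 0]},
    {"travel": [0, -5.8, 1.5], "dr": [0, 0, 0]},
    {"travel": [0, -5.8, 1.5], "dr": [0, 0, 0]},
    {"travel": [0, -5.8, 1.5], "dr": [0, 0, 0]},
    {"travel": [0, -5.8, 1.5], "dr": [0, 0, 0]},
    {"travel": [0, -5.8, 1.5], "dr": [0, 0, 0]},
    {"travel": [0, 0, 0], "dr": [0, 0, 0]}
  ]
}}

```text
clock: 28.15
position: [0.4442, 0.1835, 0.1949]
ee_rot: [0.903, 0.258, 0.096, 0.331]
ft_force: [0.1, -0.1, -0.9]
grip_width: 0.561
```

Run:
```python
from h import *
o=manip.get_obs();print(o["joint_pos"].round(2),o["clock"],o["ft_force"].round(1))
B=np.load("Bsmall.npy");rows(hang(B,"thin",.07,.064),1);rows(hang(B,"thin",.03,.064),8)
b=manip.camera("side").astype(float);r=b[...,2]/(b[...,0]+1);g=b.min(2)
for y in range(236,284,2):
    v=np.where(r[y,238:275]>1.45)[0]+238;row=g[y,245:275];w=np.where(row>row.max()*.85)[0]+245
    print(y,"neck" if len(v) else "",(v.min(),v.max()) if len(v) else "","peg",w.min(),w.max(),row.max(),end="; ")
```

```text
[ 0.01  0.33 -1.08  1.9   0.87  1.57 -0.77] 28.15 [ 0.1 -0.1 -0.9]
1 rows travel [-0.8, -5.3, 2.5] dr [-0.01, -0.08, -0.11]
  path [0.442, 0.185, 0.19] [0.442, 0.185, 0.19] end err [-0.  -0.1  0. ]
8 rows travel [-0.1, -5.5, 1.6] dr [-0.0, -0.01, -0.01]
  path [0.439, 0.191, 0.181] [0.434, 0.199, 0.166] end err [ 0.1 -0.1 -0.1]
236 neck (np.int64(238), np.int64(259)) peg 262 274 166.0; 238 neck (np.int64(241), np.int64(258)) peg 262 274 158.0; 240 neck (np.int64(243), np.int64(257)) peg 263 274 155.0; 242 neck (np.int64(245), np.int64(257)) peg 260 274 160.0; 244 neck (np.int64(247), np.int64(257)) peg 245 274 175.0; 246 neck (np.int64(248), np.int64(258)) peg 245 274 158.0; 248 neck (np.int64(248), np.int64(258)) peg 245 274 157.0; 250 neck (np.int64(249), np.int64(259)) peg 245 274 157.0; 252 neck (np.int64(249), np.int64(258)) peg 245 274 160.0; 254 neck (np.int64(250), np.int64(250)) peg 255 258 182.0; 256   peg 245 274 169.0; 258   peg 245 274 170.0; 260   peg 256 274 166.0; 262   peg 256 274 169.0; 264   peg 257 260 171.0; 266   peg 257 260 168.0; 268   peg 258 261 167.0; 270   peg 258 261 168.0; 272   peg 259 262 171.0; 274   peg 259 262 168.0; 276   peg 260 263 172.0; 278   peg 260 264 169.0; 280   peg 261 264 173.0; 282   peg 261 265 168.0;
```

>>> {"op": "servo_tool", "data": {
  "moves": [
    {"travel": [0, -5.5, 1.6], "dr": [0, 0, 0]},
    {"travel": [0, -5.5, 1.6], "dr": [0, 0, 0]},
    {"travel": [0, -5.5, 1.6], "dr": [0, 0, 0]},
    {"travel": [0, -5.5, 1.6], "dr": [0, 0, 0]},
    {"travel": [0, 0, 0], "dr": [0, 0, 0]}
  ]
}}

```text
clock: 28.82
position: [0.4375, 0.1942, 0.1757]
ee_rot: [0.903, 0.258, 0.096, 0.331]
ft_force: [-0.7, -1.0, -0.7]
grip_width: 0.562
```

>>> {"op": "servo_tool", "data": {
  "moves": [
    {"travel": [0, -5.5, 1.6], "dr": [0, 0, 0]},
    {"travel": [0, -5.5, 1.6], "dr": [0, 0, 0]},
    {"travel": [0, -5.5, 1.6], "dr": [0, 0, 0]},
    {"travel": [0, -5.5, 1.6], "dr": [0, 0, 0]},
    {"travel": [0, 0, 0], "dr": [0, 0, 0]}
  ]
}}

```text
clock: 29.45
position: [0.4309, 0.2051, 0.1566]
ee_rot: [0.903, 0.258, 0.096, 0.331]
ft_force: [-0.4, 0.4, -0.7]
grip_width: 0.556
```

Run:
```python
from h import *
o=manip.get_obs();print(o["joint_pos"].round(2),o["clock"],o["ft_force"].round(1),o["torque"].round(2))
B=np.load("Bsmall.npy");rows(hang(B,"thin",.03,.064),1);rows(hang(B,"thin",.0,.064),6)
```

```text
[-0.07  0.42 -1.06  1.91  0.91  1.58 -0.88] 29.45 [-0.4  0.4 -0.7] [ 0.67  0.48 -0.03]
1 rows travel [-1.0, 0.1, -0.1] dr [-0.03, -0.09, -0.11]
  path [0.43, 0.205, 0.157] [0.43, 0.205, 0.157] end err [-0. -0.  0.]
6 rows travel [-0.2, -4.8, 1.3] dr [-0.0, -0.02, -0.02]
  path [0.426, 0.212, 0.144] [0.423, 0.217, 0.136] end err [-0.  -0.3 -0.1]
```

>>> {"op": "servo_tool", "data": {
  "moves": [
    {"travel": [-0.2, -4.8, 1.3], "dr": [0, 0, 0]},
    {"travel": [-0.2, -4.8, 1.3], "dr": [0, 0, 0]},
    {"travel": [-0.2, -4.8, 1.3], "dr": [0, 0, 0]},
    {"travel": [-0.2, -4.8, 1.3], "dr": [0, 0, 0]},
    {"travel": [0, 0, 0], "dr": [0, 0, 0]}
  ]
}}

```text
clock: 30.08
position: [0.4243, 0.2142, 0.1403]
ee_rot: [0.903, 0.258, 0.096, 0.331]
ft_force: [-1.3, 0.8, -1.0]
grip_width: 0.562
```

>>> {"op": "servo_tool", "data": {
  "moves": [
    {"travel": [0, -1.9, 0.5], "dr": [0, 0, 0]},
    {"travel": [0, -1.9, 0.5], "dr": [0, 0, 0]},
    {"travel": [0, -1.9, 0.5], "dr": [0, 0, 0]},
    {"travel": [0, 0, 0], "dr": [0, 0, 0]}
  ]
}}

```text
clock: 30.58
position: [0.4226, 0.2168, 0.1357]
ee_rot: [0.903, 0.258, 0.096, 0.331]
ft_force: [-1.1, -1.0, -1.7]
grip_width: 0.561
```

>>> {"op": "servo_tool", "data": {
  "moves": [
    {"travel": [0, -1.9, 0.5], "dr": [0, 0, 0]},
    {"travel": [0, -1.9, 0.5], "dr": [0, 0, 0]},
    {"travel": [0, 0, 0], "dr": [0, 0, 0]}
  ]
}}

```text
clock: 30.95
position: [0.4218, 0.2179, 0.1334]
ee_rot: [0.902, 0.257, 0.096, 0.332]
ft_force: [-1.8, -5.1, 7.9]
grip_width: 0.561
```

>>> {"op": "servo_tool", "data": {
  "moves": [
    {"travel": [0, -1.0, 0.3], "dr": [0, 0, 0]},
    {"travel": [0, -1.0, 0.3], "dr": [0, 0, 0]},
    {"travel": [0, 0, 0], "dr": [0, 0, 0]}
  ]
}}

```text
clock: 31.32
position: [0.4224, 0.2184, 0.133]
ee_rot: [0.902, 0.256, 0.097, 0.333]
ft_force: [1.4, -8.1, 15.9]
grip_width: 0.564
```

Run:
```python
from h import *
o=manip.get_obs();print(o["clock"],o["ft_force"].round(1),o["torque"].round(2))
B=np.load("Bsmall.npy");rows(hang(B,"thin",.0,.064),1)
```

```text
31.325 [ 1.4 -8.1 15.9] [-2.34 -0.58 -0.19]
1 rows travel [-0.9, -1.6, -0.3] dr [0.3, -0.09, -0.33]
  path [0.421, 0.219, 0.132] [0.421, 0.219, 0.132] end err [-0.  -0.1 -0. ]
```

The small mouth is home too, stopped with about 17 N along the peg. I ease off, release and back out.

>>> {"op": "servo_tool", "data": {
  "moves": [
    {"travel": [0, 1.5, -0.4], "dr": [0, 0, 0]},
    {"travel": [0, 0, 0], "dr": [0, 0, 0]}
  ]
}}

```text
clock: 31.58
position: [0.4224, 0.2185, 0.133]
ee_rot: [0.903, 0.257, 0.097, 0.332]
ft_force: [2.1, -4.7, 6.8]
grip_width: 0.556
```

>>> {"op": "servo_tool", "data": {
  "moves": [
    {"travel": [0, 0, 0], "dr": [0, 0, 0]},
    {"travel": [0, 0, 0], "dr": [0, 0, 0]},
    {"travel": [0, 0, 0], "dr": [0, 0, 0]},
    {"travel": [0, 0, 0], "dr": [0, 0, 0]}
  ],
  "claw": 0.27
}}

```text
clock: 32.08
position: [0.4214, 0.2191, 0.1321]
ee_rot: [0.903, 0.258, 0.096, 0.331]
ft_force: [0.1, 0.2, -0.0]
grip_width: 0.727
```

>>> {"op": "servo_tool", "data": {
  "moves": [
    {"travel": [0, 0, -10], "dr": [0, 0, 0]},
    {"travel": [0, 0, -10], "dr": [0, 0, 0]},
    {"travel": [0, 0, -10], "dr": [0, 0, 0]},
    {"travel": [0, 0, -10], "dr": [0, 0, 0]},
    {"travel": [0, 0, -15], "dr": [0, 0, 0]},
    {"travel": [0, 0, -15], "dr": [0, 0, 0]},
    {"travel": [0, 0, -20], "dr": [0, 0, 0]},
    {"travel": [0, 0, -20], "dr": [0, 0, 0]},
    {"travel": [0, 0, -20], "dr": [0, 0, 0]},
    {"travel": [0, 0, -20], "dr": [0, 0, 0]},
    {"travel": [0, 0, 0], "dr": [0, 0, 0]},
    {"travel": [0, 0, 0], "dr": [0, 0, 0]}
  ]
}}

```text
clock: 33.58
position: [0.37, 0.3008, 0.2462]
ee_rot: [0.903, 0.258, 0.096, 0.331]
ft_force: [0.4, -0.4, 0.7]
grip_width: 0.733
```

Run:
```python
from h import *
o=manip.get_obs();print(o["joint_pos"].round(2),o["clock"],o["ft_force"].round(1))
a=manip.camera("top");b=manip.camera("side");cv2.imwrite("pics/t7.png",a);cv2.imwrite("pics/s7.png",b)
t=np.zeros((480,800,3),np.uint8)
t[:,:400]=cv2.resize(a[90:270,100:250],(400,480),interpolation=cv2.INTER_CUBIC)
t[:,400:]=cv2.resize(b[150:342,140:300],(400,480),interpolation=cv2.INTER_CUBIC)
cv2.imwrite("pics/c7.png",t)
d=np.array([.304,-.486,.819])
for n in FOOT:print(n,proj("side",FOOT[n]).round(1),proj("side",FOOT[n]+d*(.17 if n=="thick" else .128)).round(1))
# others moved?
b0=cv2.imread("pics/side0.png");D=cv2.absdiff(b0,b).max(2)
for nm,(x0,y0,x1,y1) in dict(hung=(148,246,188,320),tall=(155,190,176,240),dropper=(270,140,284,172),jar=(176,160,198,186),wjar=(198,135,222,164),beaker=(256,196,282,237)).items():
    q=D[y0:y1,x0:x1];print(nm,(q>25).mean().round(3))
```

```text
[-0.28  0.43 -1.11  1.71  0.82  1.83 -0.93] 33.575 [ 0.4 -0.4  0.7]
thick [[224.  300.1]] [[202.9 224.8]]
thin [[263.7 284.6]] [[248.7 229.9]]
hung 0.0
tall 0.0
dropper 0.143
jar 0.0
wjar 0.0
beaker 0.344
```

View pics/c7.png

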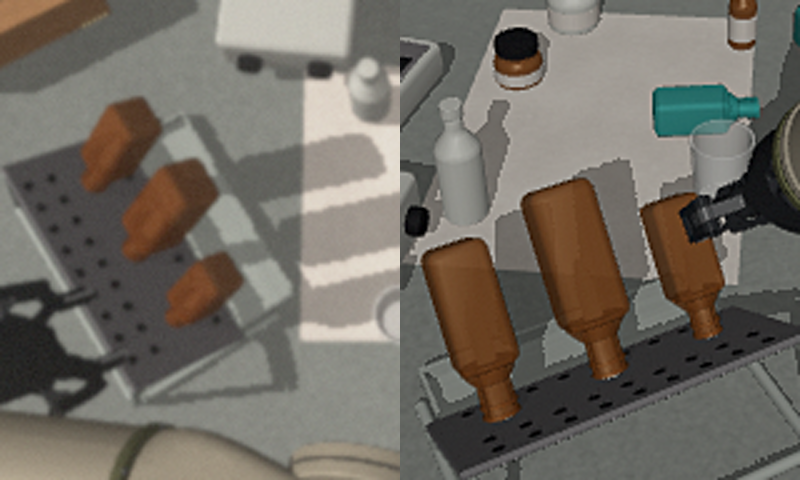

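Both bottles stand flush on the panel (crop necks (608,370) and (707,330)), with the gripper clear. The dropper and beaker pixel differences come from the small bottle being gone and from the gripper in front of the beaker. Everything is still, so I hand in.

```bash
python3 -c "
from workcell import manip
print(manip.hand_in())"
```

```text
the job is handed in; nothing more can be done
None
```

Both amber bottles now hang mouth-down on the rack and are released: the big one on the free thick peg, the small one on the thin peg. I handed in with about 34 s on the clock. No verdict was reported.

- **Lowering:** Each bottle was gripped on its flat sides and lowered slowly along its peg. There was no noticeable contact until the mouth met the panel, which then stopped it at about 15 to 18 N of push. I eased off 1 to 2 mm before letting go.
- **Last checks:** The final images show both mouth rings flush on the panel, in line with their pegs, and the gripper clear with force close to zero. Before release, the computed distance still to go was about 3 mm for the big bottle and 2 mm for the small one. That is within the measuring error and well inside the 10 mm limit.
- **Other objects:** The hung bottle, tall bottle, jar and white jar showed no pixel change in the side view. The dropper and beaker areas did change. I put that down to the small bottle being gone from beside the dropper and the gripper covering part of the beaker. Both looked in place by eye, but I did not measure them again.

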